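# Set the bench magnifier on the toy truck's roof plug

## Task

Stand the wooden tipper truck on its wheels, lengthwise in the middle of the black rubber mat, and swivel and tilt the bench magnifier so that it looks straight at the round plug in the truck's cab roof: the centre line of the lens must point at the plug. Set the truck down gently, keep your fingers off the lens glass, leave the other things on the bench where they are, and let go of everything.

Things in the scene. Friction and masses are not known exactly. Their poses are not given: they have to be found in the camera images.
- magnifier: bench magnifier, fixed to the bench: round dark steel foot 140 mm across and 30 mm high, with an upright steel post 20 mm thick; origin at the centre of the underside of the foot, on the post's axis. Its own x axis is the direction from which the swivel angle is measured (see swivel)
- post (a point): point on the post's axis at the height of the swivel arm, 250 mm above the bench. A round black hub (36 mm across, reaching 20 mm above and below) turns here and carries the arm
- swivel (a joint): swivel angle of the arm about the upright post, rad, -1.7 to 1.7. At 0 the level steel arm runs from the post along the foot's -x axis; positive turns it anticlockwise seen from above. Stiff by friction (0.30 N m): stays where it is left. The arm is a 14 mm rod that ends 115 mm from the post in a half-round fork (radius 65 mm, 9 mm wire) which holds the lens ring at both sides
- tilt (a joint): tilt angle of the lens ring in the fork, rad, -0.9 to 1.25, about the level axis through the lens centre across the arm. At 0 the lens lies level, with the handle pointing level, away from the post. Positive raises the handle, and the lens then looks down and away from the post; negative lowers the handle and the lens looks down and back towards the post. Stiff by friction (0.16 N m): stays where it is left
- lens (a point): centre of the lens, on the tilt axis, 180 mm from the post's axis and 250 mm above the bench, whatever the angles. White ring 114 mm across and 24 mm deep round a glass 99 mm across. The point's z axis is the centre line of the lens (up when level); its -x axis points along the handle; y is the tilt axis
- handle (a point): middle of the gripping part of the magnifier's handle: a straight black round bar 16 mm thick, in the plane of the ring, that runs from 64 to 122 mm from the lens centre; this point is 92 mm from the lens centre. Same axes as lens. It can be pinched from above with the fingers closing along y (level), and then turns between the fingers, with some drag, as the ring tilts
- glass: the lens glass, a disc 99 mm across and 6 mm thick inside the white ring; not to be touched by the fingers. Origin at its centre
- mat_top (a point): centre of the top face of the black rubber mat, fixed to the bench, 150 mm along its x by 220 mm along its y, 4 mm thick
- truck_mid (a point): middle of the wooden tipper truck, where it balances; 60 mm above the ground under its wheels. Truck: pale wood, 150 mm long, 72 mm wide over the four wheels (44 mm across), 96 mm high; cab at its -x end, open tipper tray at its +x end. Cab and tray are 52 mm wide; between the wheels the flat tray sides (from 42 to 82 mm above the ground) can be gripped from above across y at this point. The truck spans x from -69 to +81 mm of this point; z is up. Mass about 0.28 kg
- plug (a point): centre of the round dark end-grain plug, 16 mm across, flush in the truck's flat cab roof, 96 mm above the ground under its wheels and 41 mm along the truck's -x from truck_mid. Same axes as the truck
- car: bystander: low wooden toy car 140 mm long (along x), 70 mm wide and 61 mm high; no tray. Origin under its centre
- glue: bystander: white glue bottle, 58 mm across and 165 mm high; origin under its centre
- tin: bystander: round tin, 72 mm across and 100 mm high; origin under its centre
- sander: bystander: cork sanding block 110 (x) by 55 (y) by 30 mm; origin under its centre
- square: bystander: try square lying flat, wooden stock 100 mm along x, 24 mm wide and 16 mm high, steel blade 150 mm long towards +y from its -x end; origin under the middle of the stock
- mallet: bystander: mallet lying down, black head 100 mm long along y and 56 mm thick, wooden handle 22 mm thick running 180 mm towards -x; origin under the middle of the head
- wheelbox: bystander: open plywood box of wooden wheels, 100 (x) by 150 (y) by 45 mm; origin under its centre
There are look-alikes about, which are no part of the job. Leave any green look-alike of the part that bears truck_mid alone.

How it is judged:
By the outcome, as a careful person would: the job done as asked, in the order asked, and still so for the second after the job is handed in, with the robot touching nothing.
It also fails if it takes over 72 s, if anything falls off the work surface, if the arm or the gripper's body presses on something with over 40 N, if the wrist force passes 120 N, or if a joint passes its speed limit or range.

## Robot

A 6-joint arm with a two-finger parallel gripper is mounted at the origin on the work surface. World frame = base frame: x ahead of the robot, y to its left, z up, the work surface at z = 0. Lengths are in m, angles in rad, forces in N, time in s.
With the tool pointing down it reaches from about 0.3 to 0.85 m from the base axis. Payload 4.2 kg.
Tool frame: the origin (TCP) lies at the very end of the fingers, on their centre line; the grasp point (between the pads) lies 19 mm behind it; y points along the fingers, x is the direction in which the jaws open and shut, and the axes are right-handed (so a half turn about y gives the same grasp; the last joint's range is limited). The gripper opens to 91 mm and grips with 3 to 60 N. Pads are 32 mm wide; open, the fingers measure 118 mm over their backs; the gripper's body (76 mm by 178 mm) begins 60 mm behind the grasp point.
Start: joints at [1.296, 0.32, 1.565, -0, 1.257, -0.02], TCP at [0.145, 0.556, 0.214] pointing down, gripper open.
Joint ranges: [-3.11, 3.11], [-0.84, 2.01], [0.21, 2.61], [-1.34, 4.49], [0.05, 2.63], [-2.56, 2.56]. Speed limits (rad/s): [2.57, 2.57, 3.14, 3.14, 3.14, 3.14].

## Interface

Orientations are given as a unit quaternion [x, y, z, w].
In Python, from workcell import r gives the robot as it stands. The module is installed in compiled form; this text tells all that it offers.
- The arm moves only by the tool play_rows, never from a script. Its argument "plan" is a list that holds one entry, the list of rows, each a list of 7 numbers: the turn, a rotation vector about the world's x, y, z in degrees, then the shift along the world's x, y, z in m, then the opening, from 0 (shut) to 1 (fully open). In form: [[[wx, wy, wz, tx, ty, tz, jaw], ...]]. A call has 1 to 8 rows; each row shifts and turns the commanded pose from where the row before left it; what a row does not reach is not made up. A row lasts 1/12 s, in which the tool goes at most 41.7 mm and 7.16 degrees, less where a joint would pass 70% of its speed; a pose out of reach is approached as far as the arm can. A call with a gripper value outside its range is refused whole. The fingers move at their own pace and stop on an object; "force" is the grip in N (left out, the last holds). Time passes only in rows, so rows that do not move let the fingers close. It gives the time, the measured TCP pose, the force and the opening at its end, in the units of the state.
- r.observe(): the state, without advancing time (a new reading comes with each control period).
- r.camera(name): name is "scene" or "side" or "wrist"; returns the picture (420x560x3 uint8, red, green, blue); there is no depth.
- r.camera_model(name): a dict with "fx", "fy", "cx", "cy" (pixels), "xyz" and "attitude" of the camera in the world; the wrist camera has in their place "tool_from_camera" (4x4, takes a point from camera to tool coordinates, whose origin is the TCP and whose axes are the tool frame's). Camera axes: x right, y down, z forward; pixel columns grow to the right and rows downward; lengths in m; the calibration is good to about 2 mm. The wrist camera is an equidistant fisheye: a pixel r from the principal point sees the ray r / f radians off the axis. A picture is of the moment at which its call begins: read the wrist's pose just before it. camera_model takes no time and is no camera call.
- r.hand_in(): hands the job in, once; it reports no verdict.
The state is a dict: "t": time; "q": joint angles; "qd": joint speeds; "tau": joint torques, N m; "tcp_pos": TCP position; "orientation": TCP orientation; "force": force on the tool from outside, world axes, zero at the start; "wrist_torque": the same for the moment, N m; "width": finger opening in m.
Only numpy, scipy, OpenCV 4.12 (cv2) and the standard library are available. Lean on these libraries where they do the work, as an engineer would, in place of code of your own. Each camera call takes 0.05 s, during which the arm holds its last target.

## Working session

There is one attempt and no reset: what is moved stays moved. The work goes in short steps, Python scripts to look and compute and a tool call to move; the robot and the scene stay as the last step left them, time stands still between calls to the robot, and variables do not carry over. Pictures are saved under pics/ and viewed, and the job is handed in when it is done.

Besides the shell and the picture viewer there is one more tool, called as name(argument=value, ...) on one line, values as JSON. play_rows: Moves the arm, as the interface text tells. Its arguments: {"type":"object","properties":{"plan":{"type":"array","items":{"type":"array","items":{"type":"array","items":{"type":"number"}}}},"force":{"type":"number"}},"required":["plan"]}

```bash
mkdir -p pics; python3 - <<'E'
from workcell import r
import cv2,numpy as np
print(r.observe())
for n in ["scene","side","wrist"]:
    im=r.camera(n); cv2.imwrite(f"pics/{n}0.png",im[:,:,::-1]); print(n,r.camera_model(n))
E
```

```text
{'t': 0.0, 'q': array([ 1.29600707e+00,  3.20311513e-01,  1.56569030e+00,  6.44053257e-06,
        1.25741599e+00, -2.00112953e-02]), 'qd': array([-3.92266795e-04,  3.31580813e-04,  3.88827407e-04, -1.47061896e-03,
       -6.92564129e-05,  3.69574007e-04]), 'tau': array([ 1.69817686e-03, -4.12461770e+01, -2.31981236e+01,  7.30171893e-02,
        4.55566426e-02, -1.50653468e-04]), 'tcp_pos': array([0.14478032, 0.55593826, 0.21310466]), 'orientation': array([ 0.55985364,  0.43190576, -0.43294504, -0.55908846]), 'force': array([-0.33101447, -0.7931502 , -0.56643099]), 'wrist_torque': array([ 0.03371123, -0.0486791 , -0.0535107 ]), 'width': 0.09106561888533561}
scene {'fx': 536.8258821795527, 'fy': 536.8258821795527, 'cx': 281.179679067429, 'cy': 200.70865654731148, 'xyz': array([1.72720779, 0.78878423, 1.35942623]), 'attitude': array([ 0.40675307,  0.81021722, -0.37306306, -0.19729153])}
side {'fx': 450.94796696638326, 'fy': 450.94796696638326, 'cx': 276.5377370580152, 'cy': 207.836509633647, 'xyz': array([ 0.11937273, -0.73386966,  1.17733876]), 'attitude': array([ 0.90138008, -0.26985913,  0.09172374, -0.32600116])}
wrist {'fx': 325.19226210127806, 'fy': 325.19226210127806, 'cx': 280.5001845820498, 'cy': 213.4761521728081, 'tool_from_camera': array([[ 9.99999807e-01,  2.11860716e-04, -5.84690947e-04,
         3.00539330e-04],
       [ 6.19585144e-04, -2.58520000e-01,  9.66005707e-01,
        -1.70436238e-01],
       [ 5.35043571e-05, -9.66005882e-01, -2.58520081e-01,
         7.34889554e-02],
       [ 0.00000000e+00,  0.00000000e+00,  0.00000000e+00,
         1.00000000e+00]])}
```

View pics/scene0.png

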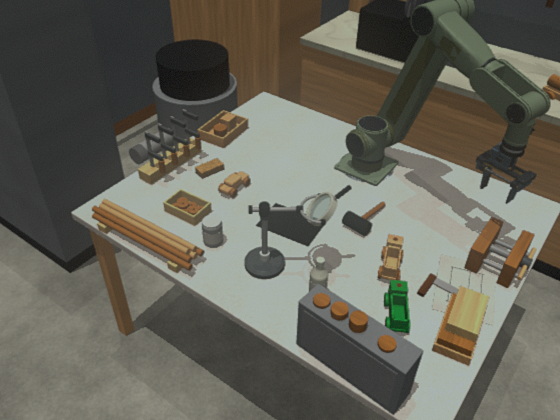

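View pics/side0.png

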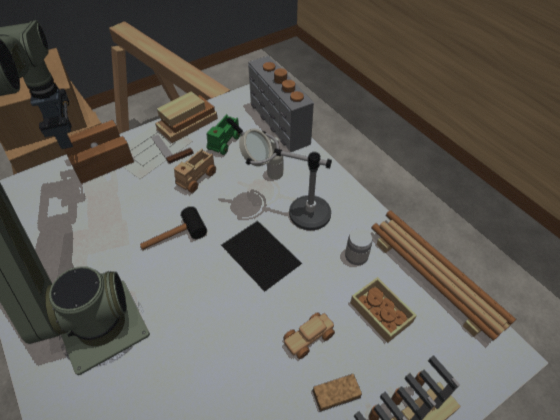

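View pics/wrist0.png

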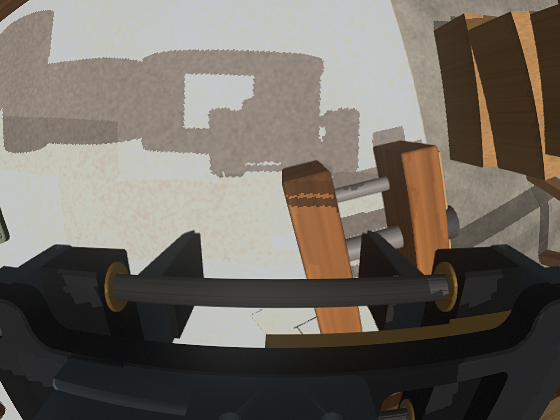

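```bash
cat > h.py <<'E'
import numpy as np,cv2
from scipy.spatial.transform import Rotation as R
from workcell import r
def cam(n):
    m=r.camera_model(n); return m
def ray(n,u,v):
    m=cam(n)
    d=R.from_quat(m['attitude']).apply([(u-m['cx'])/m['fx'],(v-m['cy'])/m['fy'],1]); return m['xyz'],d
def onz(n,u,v,z):
    o,d=ray(n,u,v); return o+d*(z-o[2])/d[2]
def proj(n,p):
    m=cam(n); c=R.from_quat(m['attitude']).inv().apply(np.asarray(p,float)-m['xyz']); return c[...,:2]/c[...,2:]*m['fx']+[m['cx'],m['cy']]
def tri(a,b):
    (o1,d1),(o2,d2)=ray(*a),ray(*b); d1=d1/np.linalg.norm(d1);d2=d2/np.linalg.norm(d2)
    s=np.linalg.lstsq(np.c_[d1,-d2],o2-o1,rcond=None)[0]; p,q=o1+s[0]*d1,o2+s[1]*d2
    return (p+q)/2,np.linalg.norm(p-q)
def crop(f,x,y,w,h,s,out):
    im=cv2.imread(f)[y:y+h,x:x+w]; cv2.imwrite(out,cv2.resize(im,None,fx=s,fy=s,interpolation=cv2.INTER_CUBIC))
E
python3 - <<'E'
from h import *
crop('pics/scene0.png',230,170,200,150,4,'pics/c1.png')
crop('pics/side0.png',160,100,200,150,4,'pics/c2.png')
print(proj('scene',onz('scene',281,200,0)),onz('scene',281,200,0))
E
```

```text
[281. 200.] [ 0.40824017 -0.15193355  0.        ]
```

View pics/c1.png

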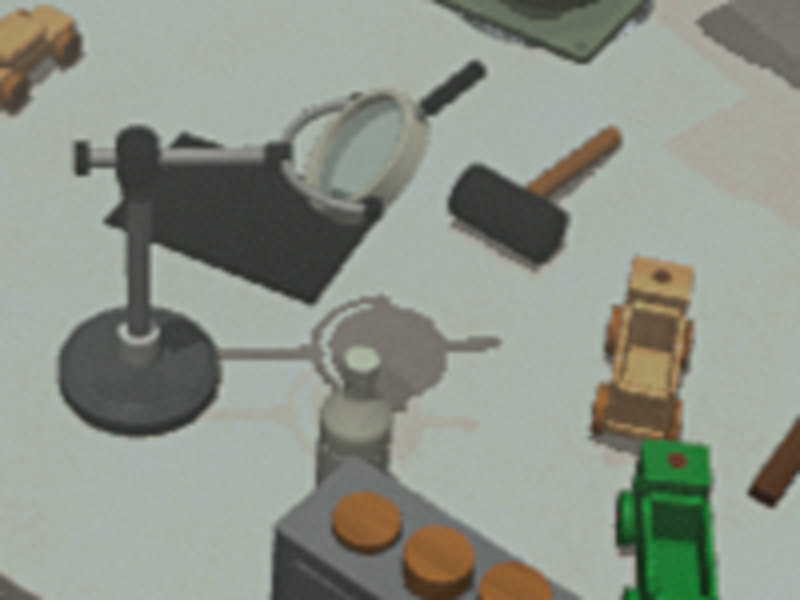

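View pics/c2.png

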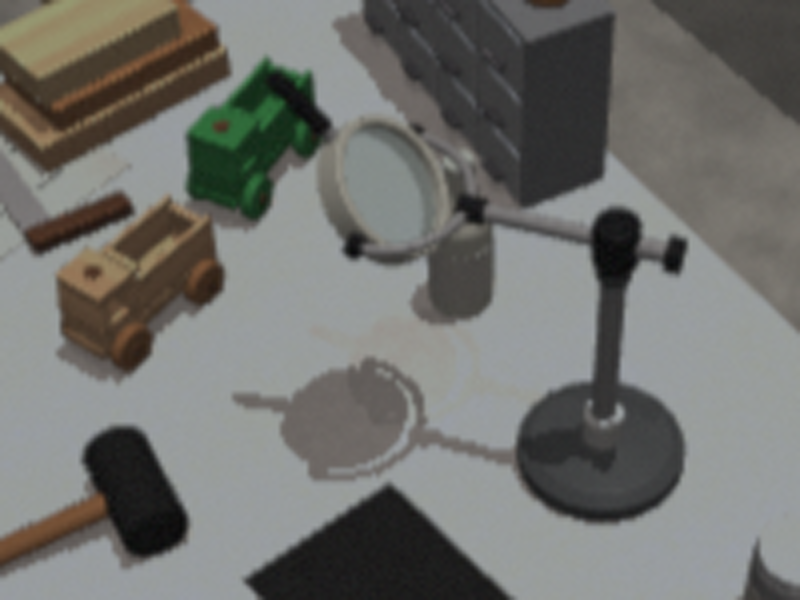

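```bash
python3 - <<'E'
from h import *
crop('pics/side0.png',200,210,120,90,6,'pics/c3.png')
s=lambda x,y:('scene',x/4+230,y/4+170)
d=lambda x,y:('side',x/4+160,y/4+100)
for n,a,b in [('plug',s(662,275),d(92,272)),('hubtop',s(138,132),d(618,215)),('forkroot',s(278,153),d(470,208)),('handle_end',s(478,68),d(272,80)),('ringjoint near',s(375,210),d(353,245)),('ringjoint far',s(357,98),d(425,132)),('knob',s(82,157),d(675,254)),('lensc',s(372,148),d(388,185)),
 ('gplug',s(677,461),d(228,127))]:
    p,e=tri(a,b); print(n,p.round(4),e.round(4))
print(onz(*s(662,275),.096),onz(*d(92,272),.096))
E
```

```text
plug [0.4308 0.3431 0.0953] 0.0018
hubtop [0.7194 0.0056 0.2754] 0.0024
forkroot [0.6493 0.092  0.251 ] 0.0007
handle_end [0.5557 0.2097 0.3345] 0.0011
ringjoint near [0.591  0.1583 0.1872] 0.013
ringjoint far [0.6268 0.1349 0.3097] 0.0225
knob [ 0.7465 -0.0293  0.25  ] 0.0026
lensc [0.6074 0.1478 0.2549] 0.0096
gplug [0.6128 0.4458 0.0948] 0.0075
[0.43056169 0.34380327 0.096     ] [0.43107229 0.34151065 0.096     ]
```

View pics/c3.png

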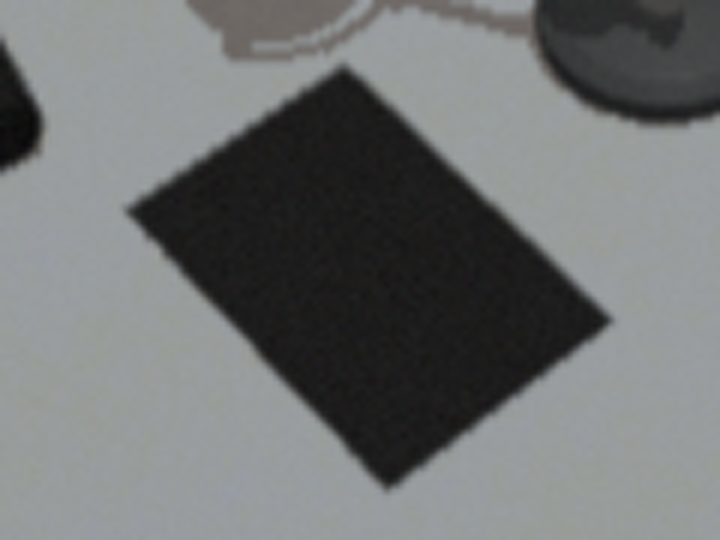

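```bash
python3 - <<'E'
from h import *
C=np.array([onz('side',x/6+200-.4,y/6+210-.4,.004) for x,y in [(343,65),(613,320),(388,491),(125,211)]])
print(C.round(4)); print(C.mean(0)); 
for i in range(4): print(np.linalg.norm(C[i]-C[i-1]).round(4),np.degrees(np.arctan2(*(C[i]-C[i-1])[[1,0]])))
crop('pics/scene0.png',360,220,80,60,10,'pics/c4.png')
crop('pics/side0.png',165,140,60,60,10,'pics/c5.png')
s=lambda x,y:('scene',x/4+230,y/4+170)
d=lambda x,y:('side',x/4+160,y/4+100)
print(tri(s(375,210),d(420,130)),tri(s(357,98),d(353,245)))
E
```

```text
[[ 0.5552  0.0765  0.004 ]
 [ 0.5837 -0.1407  0.004 ]
 [ 0.4356 -0.1606  0.004 ]
 [ 0.4081  0.0569  0.004 ]]
[ 0.49564812 -0.04198642  0.004     ]
0.1484 7.620314540740634
0.2191 -82.51154341520602
0.1495 -172.3626199361604
0.2192 97.19051254684001
(array([0.66286062, 0.18826412, 0.25207842]), np.float64(0.006542418641768628)) (array([0.55611899, 0.10525678, 0.25286369]), np.float64(0.0009793171401101053))
```

View pics/c4.png

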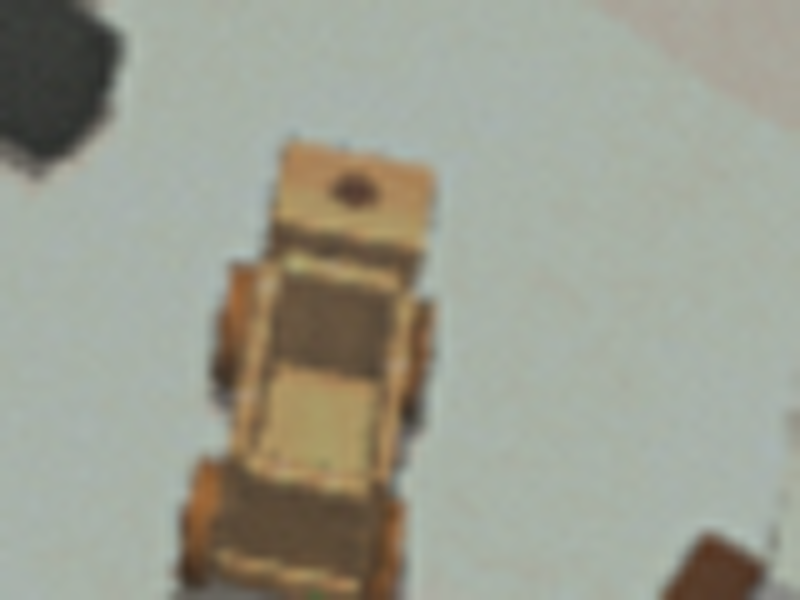

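View pics/c5.png

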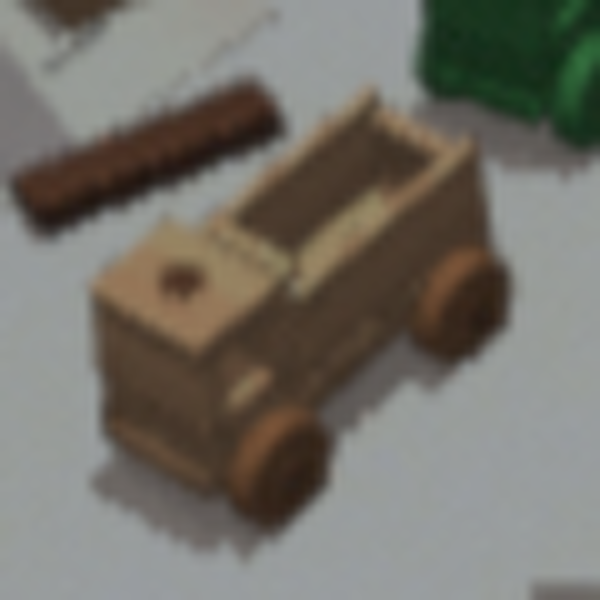

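```bash
python3 - <<'E'
from h import *
s=lambda x,y,z:onz('scene',x/10+360-.45,y/10+220-.45,z)
d=lambda x,y,z:onz('side',x/10+165-.45,y/10+140-.45,z)
print('plug',s(355,188,.096),d(180,282,.096))
ang=lambda a,b:np.degrees(np.arctan2(*(b-a)[[1,0]]))
# rims
print(ang(d(300,285,.082),d(472,147,.082)),ang(d(235,215,.082),d(372,95,.082)))
print(ang(s(268,280,.082),s(238,465,.082)),ang(s(405,295,.082),s(380,490,.082)))
# wheels centres outer hub z=.022: side
print('wheels side',d(283,470,.022),d(468,305,.022),ang(d(283,470,.022),d(468,305,.022)))
# roof corners
C=[d(95,288,.096),d(200,352,.096),d(290,268,.096),d(175,222,.096)];print(np.array(C).round(4),np.mean(C,0),ang(C[0],C[3]),ang(C[1],C[2]))
C=[s(290,140,.096),s(437,175,.096),s(425,245,.096),s(275,225,.096)];print(np.array(C).round(4),np.mean(C,0),ang(C[0],C[3]),ang(C[1],C[2]),ang(C[0],C[1])+90)
E
```

```text
plug [0.42972994 0.34168596 0.096     ] [0.43032128 0.3434291  0.096     ]
18.820138400682133 22.41868066462678
21.397750933859975 21.62066887864925
wheels side [0.44164016 0.314002   0.022     ] [0.53261148 0.34923196 0.022     ] 21.169611152593312
[[0.4052 0.3568 0.096 ]
 [0.4217 0.31   0.096 ]
 [0.4642 0.3288 0.096 ]
 [0.4414 0.3705 0.096 ]] [0.43311918 0.34152343 0.096     ] 20.767492802049944 23.78508984751356
[[0.4219 0.313  0.096 ]
 [0.407  0.3611 0.096 ]
 [0.4403 0.3731 0.096 ]
 [0.4622 0.3284 0.096 ]] [0.43286897 0.3438946  0.096     ] 20.877690123714107 19.900570740962422 197.21060395735634
```

```bash
python3 - <<'E'
from h import *
o=r.observe(); M=R.from_quat(o['orientation']).as_matrix(); print(M.round(3)); 
print(np.degrees(np.arctan2(M[1,0],M[0,0])))
E
```

```text
[[ 0.252 -0.    -0.968]
 [ 0.968 -0.001  0.252]
 [-0.001 -1.     0.   ]]
75.40057430570145
```

play_rows(plan=[[[0, 0, 3.6, 0.0323, -0.0199, 0, 1], [0, 0, 3.6, 0.0323, -0.0199, 0, 1], [0, 0, 3.6, 0.0323, -0.0199, 0, 1], [0, 0, 3.6, 0.0323, -0.0199, 0, 1], [0, 0, 3.6, 0.0323, -0.0199, 0, 1], [0, 0, 3.6, 0.0323, -0.0199, 0, 1], [0, 0, 3.6, 0.0323, -0.0199, 0, 1], [0, 0, 3.6, 0.0323, -0.0199, 0, 1]]])

```text
t: 0.82
tcp_pos: [0.4046, 0.3959, 0.2138]
orientation: [-0.433, -0.559, 0.559, 0.434]
force: [0.2, -0.3, 0.0]
width: 0.0914
```

play_rows(plan=[[[0, 0, 3.6, 0.0323, -0.0199, 0, 1], [0, 0, 3.6, 0.0323, -0.0199, 0, 1], [0, 0, 0, 0, 0, -0.03, 1], [0, 0, 0, 0, 0, 0, 1], [0, 0, 0, 0, 0, 0, 1]]])

```text
t: 1.23
tcp_pos: [0.467, 0.3565, 0.1824]
orientation: [-0.398, -0.582, 0.585, 0.4]
force: [0.4, 0.8, 0.5]
width: 0.0914
```

```bash
cat >> h.py <<'E'
def state():
    o=r.observe(); M=R.from_quat(o['orientation']).as_matrix()
    print('t',round(o['t'],2),'tcp',o['tcp_pos'].round(4),'jaw',np.degrees(np.arctan2(M[1,0],M[0,0])).round(2),'ydown',M[:,1].round(4),'F',o['force'].round(2),'w',round(o['width'],4),'q',o['q'].round(2)); return o
def wproj(o,p):
    m=r.camera_model('wrist'); T=m['tool_from_camera']
    pt=R.from_quat(o['orientation']).inv().apply(np.asarray(p,float)-o['tcp_pos'])
    c=(pt-T[:3,3])@T[:3,:3]; rho=np.hypot(c[...,0],c[...,1]); th=np.arctan2(rho,c[...,2])
    return np.stack([m['cx']+m['fx']*th*c[...,0]/rho, m['cy']+m['fx']*th*c[...,1]/rho],-1)
def wonz(o,u,v,z):
    m=r.camera_model('wrist'); T=m['tool_from_camera']
    a,b=(u-m['cx'])/m['fx'],(v-m['cy'])/m['fx']; th=np.hypot(a,b)
    c=np.array([np.sin(th)*a/th,np.sin(th)*b/th,np.cos(th)]); Rw=R.from_quat(o['orientation']).as_matrix()
    d=Rw@T[:3,:3]@c; o0=o['tcp_pos']+Rw@T[:3,3]; return o0+d*(z-o0[2])/d[2]
def snap(n,f):
    o=r.observe(); im=r.camera(n); cv2.imwrite(f,im[:,:,::-1]); return o
E
python3 - <<'E'
from h import *
state(); o=snap('wrist','pics/w1.png')
print(wproj(o,[.43,.3426,.096]))
import pickle; pickle.dump(o,open('o1.pkl','wb'))
E
```

```text
t 1.23 tcp [0.467  0.3565 0.1824] jaw 111.34 ydown [-0.0042 -0.0024 -1.    ] F [0.4  0.84 0.55] w 0.0914 q [ 0.63  0.36  1.58  0.    1.2  -1.31]
[280.5838682  171.47861849]
```

View pics/w1.png

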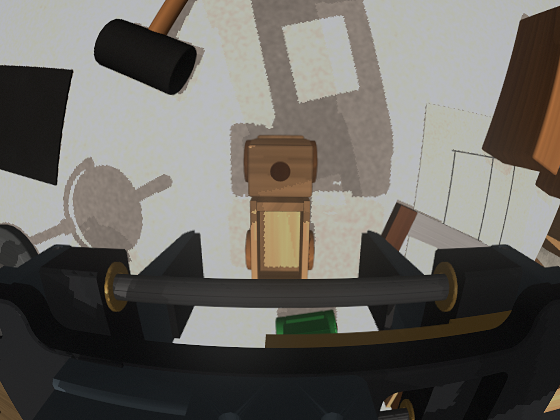

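play_rows(plan=[[[0, 0, 0, 0.0002, 0.0002, -0.034, 1], [0, 0, 0, 0.0002, 0.0002, -0.034, 1], [0, 0, 0, 0.0003, 0.0003, -0.034, 1], [0, 0, 0, 0.0003, 0.0003, -0.024, 1], [0, 0, 0, 0, 0, -0.009, 1], [0, 0, 0, 0, 0, 0, 1], [0, 0, 0, 0, 0, 0, 0.4], [0, 0, 0, 0, 0, 0, 0.4]]], force=15)

```text
t: 1.95
tcp_pos: [0.4701, 0.3599, 0.0513]
orientation: [0.399, 0.586, -0.583, -0.398]
force: [-0.1, 0.0, -0.3]
width: 0.0807
```

play_rows(plan=[[[0, 0, 0, 0, 0, 0, 0.4], [0, 0, 0, 0, 0, 0, 0.4], [0, 0, 0, 0, 0, 0, 0.4]]])

```text
t: 2.2
tcp_pos: [0.4694, 0.3588, 0.0501]
orientation: [0.399, 0.585, -0.583, -0.398]
force: [0.6, 0.4, 0.5]
width: 0.0614
```

```bash
python3 - <<'E'
from h import *
state()
E
```

```text
t 2.2 tcp [0.4694 0.3588 0.0501] jaw 111.4 ydown [ 0.0016  0.0013 -1.    ] F [0.61 0.4  0.47] w 0.0614 q [ 0.63  0.49  1.75  0.    0.9  -1.31]
```

play_rows(plan=[[[0, 0, 0, 0, 0, 0, 0], [0, 0, 0, 0, 0, 0, 0], [0, 0, 0, 0, 0, 0, 0], [0, 0, 0, 0, 0, 0, 0], [0, 0, 0, 0, 0, 0, 0]]], force=20)

```text
t: 2.62
tcp_pos: [0.4696, 0.3583, 0.0497]
orientation: [0.399, 0.585, -0.584, -0.398]
force: [0.5, -2.8, 5.6]
width: 0.0521
```

```bash
python3 - <<'E'
from h import *
state()
E
```

```text
t 2.62 tcp [0.4696 0.3583 0.0497] jaw 111.41 ydown [ 1.5e-03  1.0e-04 -1.0e+00] F [ 0.46 -2.81  5.63] w 0.0521 q [ 0.63  0.49  1.75 -0.    0.9  -1.31]
```

play_rows(plan=[[[0, 0, 0, 0, 0, 0.015, 0], [0, 0, 0, 0, 0, 0.03, 0], [0, 0, 0, 0, 0, 0.03, 0], [0, 0, -4.1, -0.0083, -0.0264, 0.015, 0], [0, 0, -6.5, -0.0083, -0.0264, 0, 0], [0, 0, -6.5, -0.0083, -0.0264, 0, 0], [0, 0, -6.5, -0.0083, -0.0264, 0, 0], [0, 0, -6.5, -0.0083, -0.0264, 0, 0]]])

```text
t: 3.28
tcp_pos: [0.4257, 0.2253, 0.1379]
orientation: [-0.537, -0.458, 0.46, 0.538]
force: [0.8, -0.8, -2.9]
width: 0.0518
```

play_rows(plan=[[[0, 0, -6.5, -0.0083, -0.0264, 0, 0], [0, 0, -6.5, 0, -0.028, 0, 0], [0, 0, -6.5, 0, -0.028, 0, 0], [0, 0, -6.5, 0, -0.028, 0, 0], [0, 0, -6.5, 0, -0.028, 0, 0], [0, 0, -6.5, 0, -0.028, 0, 0], [0, 0, -6.5, 0.0151, -0.0204, 0, 0], [0, 0, -6.5, 0.0151, -0.0204, 0, 0]]])

```text
t: 3.95
tcp_pos: [0.4479, 0.0183, 0.1381]
orientation: [-0.684, -0.176, 0.177, 0.685]
force: [-0.0, 1.1, -3.8]
width: 0.0523
```

play_rows(plan=[[[0, 0, -6.5, 0.0151, -0.0204, 0, 0], [0, 0, -6.5, 0.0151, -0.0204, 0, 0], [0, 0, -6.5, 0.0151, -0.0204, 0, 0], [0, 0, -2.5, 0, 0, 0, 0], [0, 0, 0, 0, 0, -0.02, 0], [0, 0, 0, 0, 0, 0, 0], [0, 0, 0, 0, 0, 0, 0]]])

```text
t: 4.53
tcp_pos: [0.4928, -0.0416, 0.1174]
orientation: [-0.705, -0.043, 0.047, 0.706]
force: [0.5, -0.1, -3.4]
width: 0.0522
```

```bash
python3 - <<'E'
from h import *
import pickle
state(); o=snap('wrist','pics/w2.png');snap('side','pics/s2.png');snap('scene','pics/n2.png')
pickle.dump(o,open('o2.pkl','wb'))
crop('pics/side'[:6]+'2.png' if 0 else 'pics/s2.png',180,150,200,150,4,'pics/s2c.png')
crop('pics/n2.png',220,160,200,150,4,'pics/n2c.png')
E
```

```text
t 4.53 tcp [ 0.4928 -0.0416  0.1174] jaw 7.29 ydown [-0.005   0.0011 -1.    ] F [ 0.51 -0.13 -3.4 ] w 0.0522 q [-0.11  0.28  1.88  0.    0.98 -0.24]
```

View pics/w2.png

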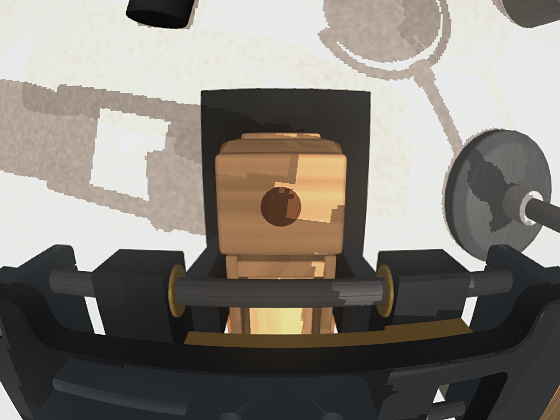

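View pics/s2c.png

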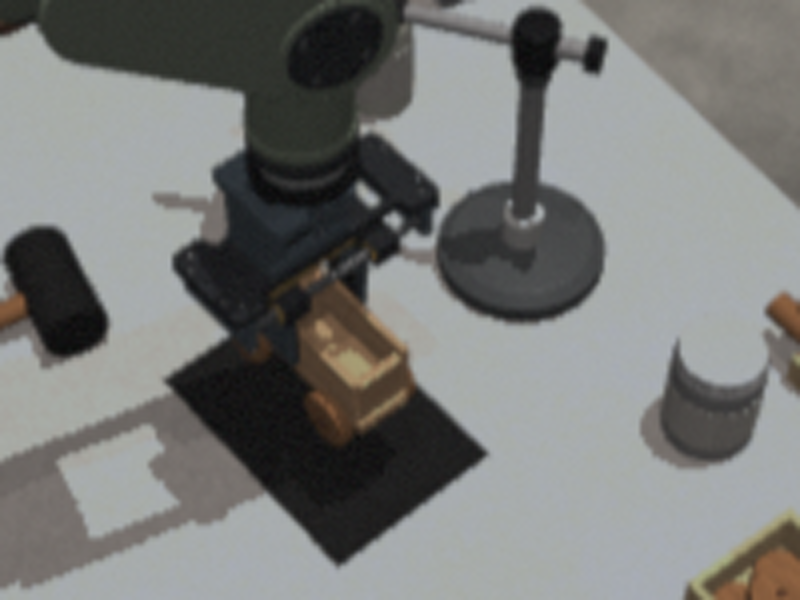

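View pics/n2c.png

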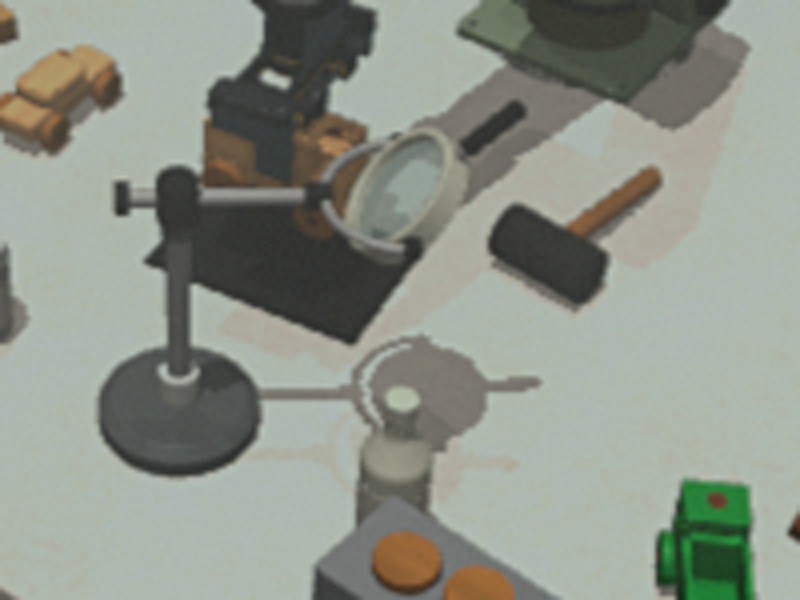

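```bash
python3 - <<'E'
from h import *
import pickle
o=pickle.load(open('o2.pkl','rb'))
a=wonz(o,201,90.5,.004);b=wonz(o,371,92,.004)
print(a,b,np.linalg.norm(a-b),np.degrees(np.arctan2(*(b-a)[[1,0]])))
u=(b-a)/np.linalg.norm(b-a); n=np.array([-u[1],u[0],0]); print('matc wrist',(a+b)/2-.11*n)
p=wonz(o,281,206,.1637); print('plug',p); print('mid',p-.041*n, 'offset from tcp',p-.041*n-o['tcp_pos'])
print('expected edges', wproj(o,[.4956,-.042,.004]+.11*n))
E
```

```text
[0.4087269  0.05742591 0.004     ] [0.55688733 0.07557679 0.004     ] 0.1492681013744704 6.984405786401219
matc wrist [ 0.49618302 -0.04268237  0.004     ]
plug [0.48736545 0.00117247 0.1637    ]
mid [ 0.49235102 -0.03952328  0.1637    ] offset from tcp [-0.00047508  0.0020278   0.04629109]
expected edges [285.67304621  87.62489227]
```

play_rows(plan=[[[0, 0, 0, 0.0019, -0.0012, -0.012, 0], [0, 0, 0, 0.0018, -0.0013, -0.02, 0], [0, 0, 0, 0, 0, -0.015, 0], [0, 0, 0, 0, 0, -0.008, 0], [0, 0, 0, 0, 0, -0.003, 0], [0, 0, 0, 0, 0, 0, 0], [0, 0, 0, 0, 0, 0, 0]]])

```text
t: 5.27
tcp_pos: [0.499, -0.0444, 0.0618]
orientation: [0.706, 0.046, -0.044, -0.706]
force: [0.4, -0.1, -3.1]
width: 0.0518
```

play_rows(plan=[[[0, 0, 0, 0, 0, -0.0015, 0], [0, 0, 0, 0, 0, -0.001, 0], [0, 0, 0, 0, 0, -0.001, 0], [0, 0, 0, 0, 0, 0, 0]]])

```text
t: 5.6
tcp_pos: [0.4984, -0.0445, 0.0576]
orientation: [0.706, 0.045, -0.045, -0.706]
force: [0.1, 0.5, -3.3]
width: 0.0517
```

```bash
python3 - <<'E'
from h import *
state()
E
```

```text
t 5.6 tcp [ 0.4984 -0.0445  0.0576] jaw 7.3 ydown [ 4.e-04  0.e+00 -1.e+00] F [ 0.09  0.53 -3.27] w 0.0517 q [-0.11  0.36  1.95  0.    0.83 -0.24]
```

play_rows(plan=[[[0, 0, 0, -0.001, 0, -0.001, 0], [0, 0, 0, -0.0008, 0, -0.001, 0], [0, 0, 0, 0, 0, -0.001, 0], [0, 0, 0, 0, 0, -0.0008, 0], [0, 0, 0, 0, 0, 0, 0], [0, 0, 0, 0, 0, 0, 0]]])

```text
t: 6.1
tcp_pos: [0.4963, -0.0444, 0.0537]
orientation: [-0.706, -0.045, 0.045, 0.706]
force: [-0.8, -0.0, -1.9]
width: 0.0517
```

```bash
python3 - <<'E'
from h import *
state()
E
```

```text
t 6.1 tcp [ 0.4963 -0.0444  0.0537] jaw 7.3 ydown [-3.e-04  1.e-04 -1.e+00] F [-0.83 -0.03 -1.87] w 0.0517 q [-0.11  0.37  1.96  0.    0.82 -0.24]
```

play_rows(plan=[[[0, 0, 0, 0, 0, -0.0005, 0], [0, 0, 0, 0, 0, -0.0003, 0], [0, 0, 0, 0, 0, 0, 0], [0, 0, 0, 0, 0, 0, 0.8], [0, 0, 0, 0, 0, 0, 0.8], [0, 0, 0, 0, 0, 0, 0.8], [0, 0, 0, 0, 0, 0, 0.8], [0, 0, 0, 0, 0, 0, 0.8]]])

```text
t: 6.77
tcp_pos: [0.4967, -0.0445, 0.0528]
orientation: [0.706, 0.045, -0.045, -0.706]
force: [0.1, 0.3, 0.5]
width: 0.0727
```

```bash
python3 - <<'E'
from h import *
state()
E
```

```text
t 6.77 tcp [ 0.4967 -0.0445  0.0528] jaw 7.3 ydown [ 4.e-04 -0.e+00 -1.e+00] F [0.1  0.31 0.51] w 0.0727 q [-0.11  0.37  1.96  0.    0.81 -0.24]
```

play_rows(plan=[[[0, 0, 0, 0, 0, 0.015, 0.9], [0, 0, 0, 0, 0, 0.03, 0.9], [0, 0, 0, 0, 0, 0.035, 0.9], [0, 0, 0, -0.01, -0.01, 0.035, 0.9], [0, 0, 0, -0.02, -0.01, 0.035, 0.9], [0, 0, 0, -0.02, -0.01, 0.03, 0.9], [0, 0, 0, 0, 0, 0, 0.9], [0, 0, 0, 0, 0, 0, 0.9]]])

```text
t: 7.43
tcp_pos: [0.447, -0.0749, 0.2346]
orientation: [0.706, 0.046, -0.043, -0.705]
force: [-0.8, 0.2, -0.9]
width: 0.082
```

```bash
python3 - <<'E'
from h import *
import pickle
state(); o=snap('wrist','pics/w3.png');snap('side','pics/s3.png');snap('scene','pics/n3.png')
pickle.dump(o,open('o3.pkl','wb'))
crop('pics/s3.png',180,150,200,150,4,'pics/s3c.png')
crop('pics/n3.png',220,160,200,150,4,'pics/n3c.png')
E
```

```text
t 7.43 tcp [ 0.447  -0.0749  0.2346] jaw 7.23 ydown [ 4.9e-03 -8.0e-04 -1.0e+00] F [-0.78  0.15 -0.89] w 0.082 q [-0.19  0.11  1.79  0.    1.24 -0.32]
```

View pics/w3.png

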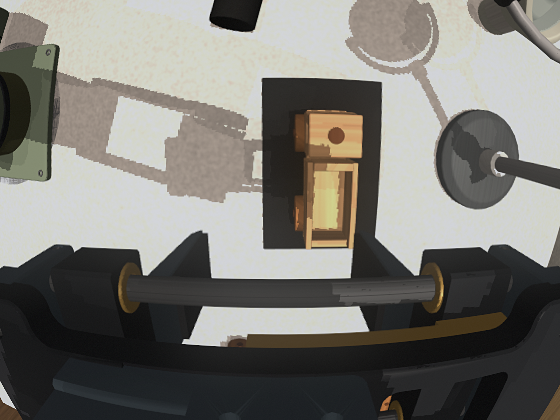

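View pics/s3c.png

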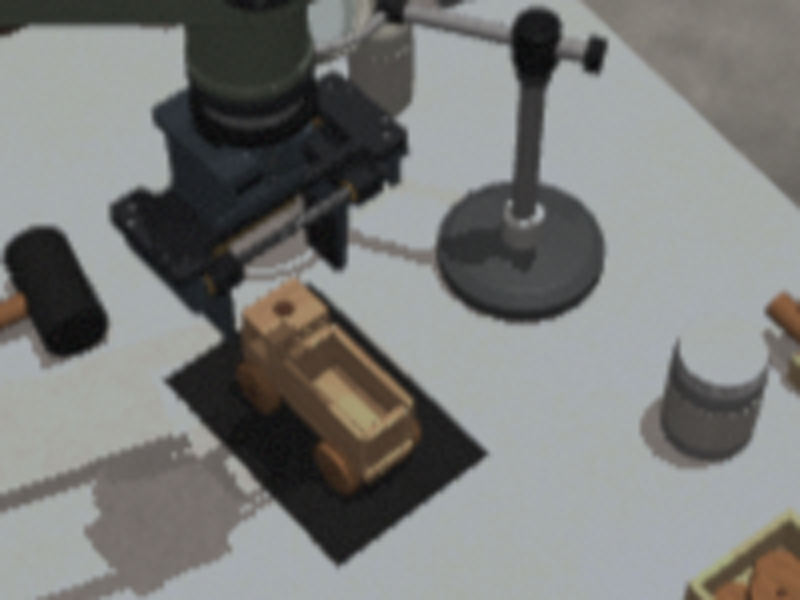

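View pics/n3c.png

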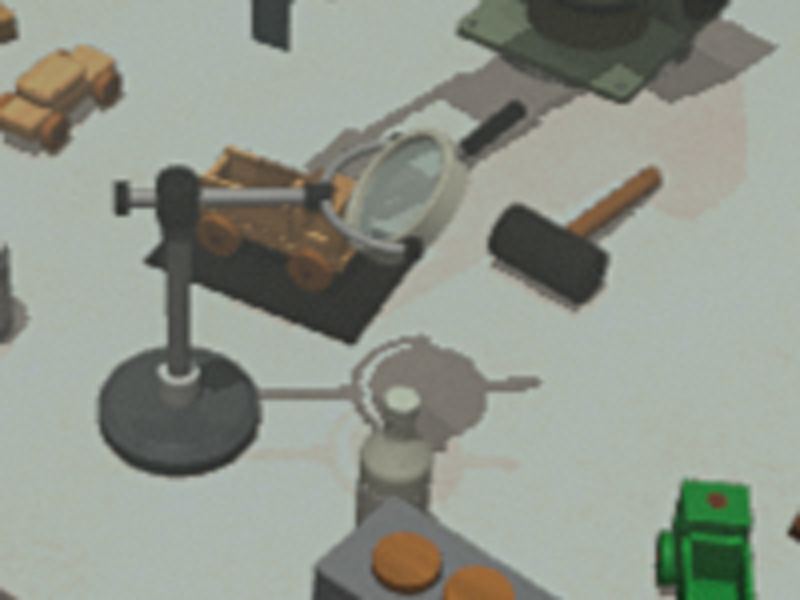

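```bash
python3 - <<'E'
from h import *
import pickle
o=pickle.load(open('o3.pkl','rb'))
print('plug w',wonz(o,336,135,.1),'side',onz('side',285/4+180-.4,308/4+150-.4,.1))
c=[wonz(o,u,v,.004) for u,v in [(263,78.5),(382,82),(380,249),(263,248)]]
print(np.round(c,4),np.mean(c,0)); 
for i in range(4): print(np.degrees(np.arctan2(*(c[i]-c[i-1])[[1,0]])).round(2),np.linalg.norm(c[i]-c[i-1]).round(4))
# roof corners from wrist, z .1
q=[wonz(o,u,v,.1) for u,v in [(306,112),(364,114),(361,157),(304,157)]]; print(np.round(q,4),np.mean(q,0))
for i in range(4): print(np.degrees(np.arctan2(*(q[i]-q[i-1])[[1,0]])).round(2),np.linalg.norm(q[i]-q[i-1]).round(4))
# foot: wrist rim
print('foot c', wonz(o,476,160,.03), 'post base', wonz(o,496,164,.035))
print('post base side',onz('side',523/4+180,225/4+150,.035),'scene',onz('scene',179/4+220,378/4+160,.035))
print('hub top', tri(('scene',177/4+220,173/4+160),('side',537/4+180,17/4+150)))
E
python3 - <<'E'
import sys; sys.path.insert(0,'.')
from h import *
crop('pics/side0.png',230,110,120,120,6,'pics/c6.png')
crop('pics/scene0.png',240,180,120,110,6,'pics/c7.png')
E
```

```text
plug w [ 0.49012592 -0.00137282  0.1       ] side [4.92459999e-01 3.39314708e-05 1.00000000e-01]
[[ 0.4093  0.0563  0.004 ]
 [ 0.5563  0.0759  0.004 ]
 [ 0.593  -0.1422  0.004 ]
 [ 0.4347 -0.159   0.004 ]] [ 0.49832738 -0.04226365  0.004     ]
96.73 0.2168
7.59 0.1484
-80.45 0.2211
-173.93 0.1592
[[ 0.4592  0.0159  0.1   ]
 [ 0.5141  0.0229  0.1   ]
 [ 0.5174 -0.0184  0.1   ]
 [ 0.463  -0.0263  0.1   ]] [ 0.48844583 -0.00146523  0.1       ]
95.15 0.0424
7.24 0.0553
-85.37 0.0414
-171.72 0.055
foot c [0.69632269 0.00199276 0.03      ] post base [0.72831227 0.00325215 0.035     ]
post base side [0.72285245 0.00722576 0.035     ] scene [ 7.09856472e-01 -3.19378831e-04  3.50000000e-02]
hub top (array([0.7189419 , 0.00506507, 0.27395584]), np.float64(0.001118810409221438))
```

View pics/c6.png

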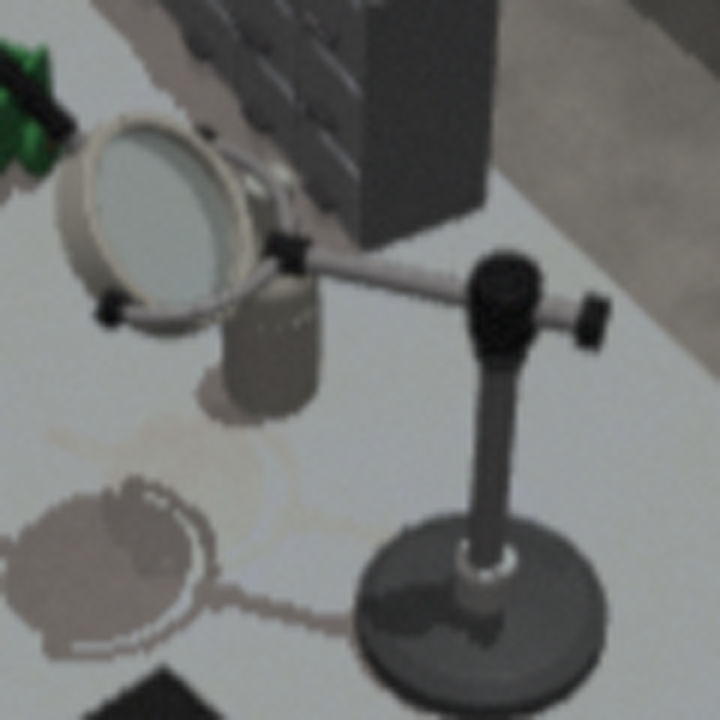

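View pics/c7.png

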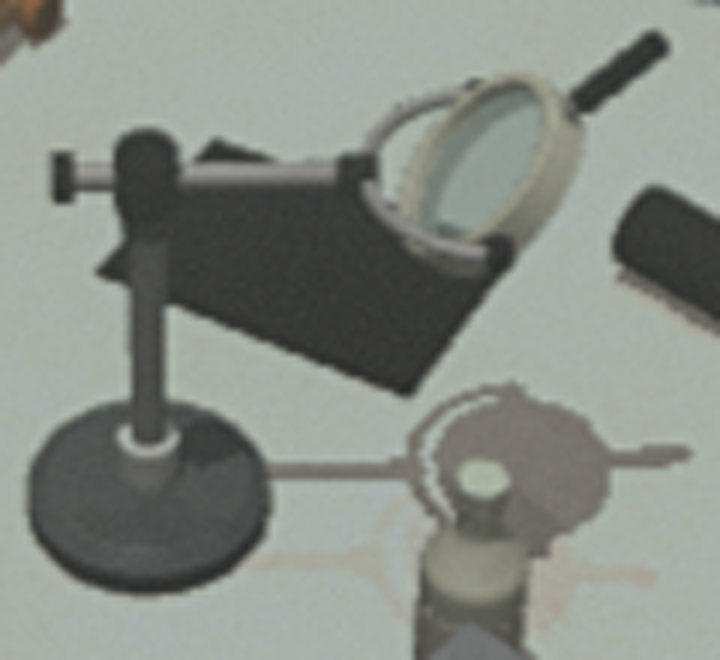

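```bash
cat > fit.py <<'E'
from h import *
from scipy.optimize import least_squares
def pts(P):
    px,py,a,t=P; e=np.array([np.cos(a),np.sin(a),0]); f=np.array([-e[1],e[0],0]); z=np.array([0,0,1.])
    post=np.array([px,py,.25]); L=post+.18*e; h=e*np.cos(t)+z*np.sin(t)
    return dict(hub=post,fork=post+.115*e,L=L,pa=L+.065*f,pb=L-.065*f,hend=L+.122*h,post=post,h92=L+.092*h,e=e,h=h)
def circ(c,n=360):
    w=np.linspace(0,2*np.pi,n); return np.c_[c[0]+.07*np.cos(w),c[1]+.07*np.sin(w),np.full(n,c[2])]
def res(P,obs,foot):
    d=pts(P); out=[]
    for cam_,k,u,v in obs: out+=list(proj(cam_,d[k])-[u,v])
    for cam_,l,rr in foot:
        q=proj(cam_,circ([P[0],P[1],.03]))[:,0]; out+=[q.min()-l,q.max()-rr]
    return np.array(out)
E
python3 - <<'E'
from fit import *
s=lambda k,x,y:('scene',k,x/6+240-.4,y/6+180-.4)
d=lambda k,x,y:('side',k,x/6+230-.4,y/6+110-.4)
obs=[s('hub',148,177),s('fork',355,165),s('pa',472,88),s('pb',500,252),s('hend',657,42),
     d('hub',504,305),d('fork',290,253),d('pb',207,132),d('pa',112,310),('side','hend',272/4+160-.4,80/4+100-.4)]
# pa/pb assignment: f = e rotated +90
foot=[('scene',28/6+239.6,272/6+239.6),('side',357/6+229.6,606/6+229.6)]
best=None
for sw in (0,1):
    o2=[(c,{'pa':'pb','pb':'pa'}.get(k,k) if sw else k,u,v) for c,k,u,v in obs]
    for sw2 in (0,1):
        o3=[(c,{'pa':'pb','pb':'pa'}.get(k,k) if (sw2 and c=='side') else k,u,v) for c,k,u,v in o2]
        f=least_squares(res,[.72,.005,2.25,.8],args=(o3,foot),loss='soft_l1')
        if best is None or f.cost<best[0].cost: best=(f,o3)
f,o3=best; print(f.x,np.degrees(f.x[2]),f.cost); print(res(f.x,o3,foot).reshape(-1,2).round(1))
print({k:v.round(4) for k,v in pts(f.x).items()})
E
```

```text
[0.71905866 0.00346624 2.23903026 0.80954434] 128.28698405558137 6.450458403492765
[[-0.6 -0.2]
 [ 1.3  1.4]
 [ 0.5  0.9]
 [-0.4  0.5]
 [ 0.7 -0.4]
 [ 0.4  0.1]
 [-1.3  0.3]
 [-0.7  2.1]
 [ 0.1  0.7]
 [-0.2 -0.9]
 [-0.8 -0.4]
 [ 0.1  1.1]]
{'hub': array([0.7191, 0.0035, 0.25  ]), 'fork': array([0.6478, 0.0937, 0.25  ]), 'L': array([0.6075, 0.1448, 0.25  ]), 'pa': array([0.5565, 0.1045, 0.25  ]), 'pb': array([0.6586, 0.185 , 0.25  ]), 'hend': array([0.5554, 0.2108, 0.3383]), 'post': array([0.7191, 0.0035, 0.25  ]), 'h92': array([0.5682, 0.1946, 0.3166]), 'e': array([-0.6196,  0.7849,  0.    ]), 'h': array([-0.4274,  0.5415,  0.724 ])}
```

play_rows(plan=[[[0, 0, 0, 0, 0, 0.03, 0.9], [0, 0, 0, 0, 0, 0.04, 0.9], [0, 0, 0, 0, 0, 0.04, 0.9], [0, 0, 3.9, 0.0148, 0.0341, 0.03, 0.9], [0, 0, 3.9, 0.0148, 0.0341, 0, 0.9], [0, 0, 3.9, 0.0148, 0.0341, 0, 0.9], [0, 0, 3.9, 0.0148, 0.0341, 0, 0.9], [0, 0, 3.9, 0.0148, 0.0341, 0, 0.9]]])

```text
t: 8.25
tcp_pos: [0.5194, 0.0939, 0.367]
orientation: [-0.687, -0.164, 0.166, 0.688]
force: [-0.1, -0.5, 0.2]
width: 0.0816
```

play_rows(plan=[[[0, 0, 3.9, 0.0148, 0.0341, 0, 0.9], [0, 0, 3.9, 0.0148, 0.0341, 0, 0.9], [0, 0, 3.9, 0.0148, 0.0341, 0, 0.9], [0, 0, 0, 0, 0, 0, 0.9], [0, 0, 0, 0, 0, 0, 0.9]]])

```text
t: 8.67
tcp_pos: [0.5635, 0.1961, 0.3655]
orientation: [0.667, 0.232, -0.236, -0.667]
force: [-1.1, 0.2, 1.1]
width: 0.0818
```

```bash
python3 - <<'E'
from fit import *
state(); o=snap('wrist','pics/w4.png')
d=pts([.7191,.0035,2.239,.8095])
for k in ['h92','hend','L','pa','pb']: print(k,wproj(o,d[k]).round(1))
E
```

```text
t 8.67 tcp [0.5635 0.1961 0.3655] jaw 38.67 ydown [-0.0054 -0.0019 -1.    ] F [-1.15  0.24  1.14] w 0.0818 q [ 0.32  0.31  1.21 -0.    1.63 -0.36]
h92 [285.1 239.2]
hend [285.7 219.7]
L [283.9 277.7]
pa [218.  276.3]
pb [349.6 277.3]
```

View pics/w4.png

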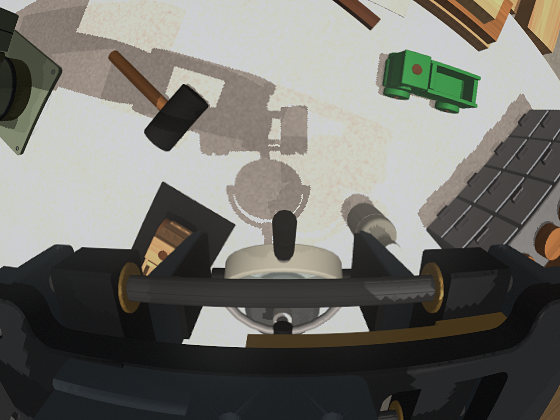

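play_rows(plan=[[[0, 0, 0, 0.0005, 0.0005, -0.02, 0.9], [0, 0, 0, 0.0005, 0.0005, -0.025, 0.7], [0, 0, 0, 0.0005, 0.0005, -0.015, 0.5], [0, 0, 0, 0.0005, 0, -0.004, 0.3], [0, 0, 0, 0, 0, 0, 0.3], [0, 0, 0, 0, 0, 0, 0.3], [0, 0, 0, 0, 0, 0, 0.3], [0, 0, 0, 0, 0, 0, 0.3]]], force=15)

```text
t: 9.38
tcp_pos: [0.5656, 0.1954, 0.3065]
orientation: [0.668, 0.234, -0.232, -0.668]
force: [-0.3, 0.4, -0.4]
width: 0.0379
```

```bash
python3 - <<'E'
from h import *
state(); snap('wrist','pics/w5.png');
E
```

```text
t 9.38 tcp [0.5656 0.1954 0.3065] jaw 38.47 ydown [ 2.5e-03  8.0e-04 -1.0e+00] F [-0.35  0.39 -0.39] w 0.0379 q [ 0.31  0.32  1.34  0.    1.48 -0.36]
```

View pics/w5.png

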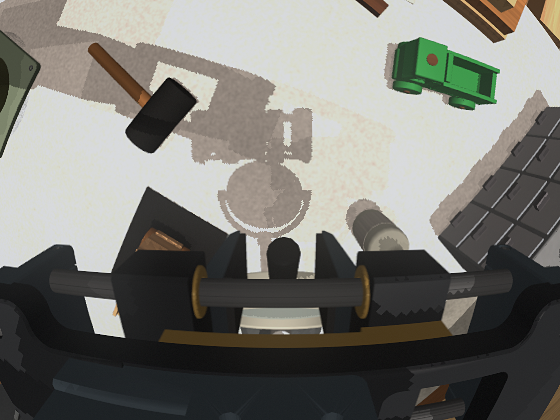

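play_rows(plan=[[[0, 0, 0, 0, 0.0015, -0.003, 0.1], [0, 0, 0, 0, 0, 0, 0], [0, 0, 0, 0, 0, 0, 0], [0, 0, 0, 0, 0, 0, 0], [0, 0, 0, 0, 0, 0, 0], [0, 0, 0, 0, 0, 0, 0]]])

```text
t: 9.93
tcp_pos: [0.565, 0.1972, 0.3019]
orientation: [-0.667, -0.233, 0.233, 0.668]
force: [-0.6, 1.1, -0.6]
width: 0.0162
```

```bash
python3 - <<'E'
from fit import *
o=state()
# grasp point, implied tilt & yaw
g=o['tcp_pos']+[0,0,.019]; P=np.array([.7191,.0035,.25]); d=g-P; rr=np.hypot(d[0],d[1]); print('yaw',np.degrees(np.arctan2(d[1],d[0])),'r',rr,'tilt',np.arctan2(d[2],rr-.18),'len',np.hypot(d[2],rr-.18))
E
```

```text
t 9.93 tcp [0.565  0.1972 0.3019] jaw 38.51 ydown [-2.e-04  3.e-04 -1.e+00] F [-0.57  1.09 -0.57] w 0.0162 q [ 0.32  0.32  1.35  0.    1.48 -0.36]
yaw 128.5092956245222 r 0.2475202603474243 tilt 0.8100484422535709 len 0.09793161701090211
```

```bash
python3 - <<'E'
import numpy as np
P=np.array([.7191,.0035,.25]); N=14
def g(y,t,s=.098): rr=.18+s*np.cos(t); return P+[rr*np.cos(y),rr*np.sin(y),s*np.sin(t)]
ys=np.radians(np.linspace(128.5,181.13,N+1)); ts=np.linspace(.81,.3103,N+1)
G=np.array([g(a,b) for a,b in zip(ys,ts)]); D=np.diff(G,axis=0).round(4)
print(D.tolist(), np.degrees(ys[1]-ys[0])); print(G[-1]-[0,0,.019], G[0]+D.sum(0)-G[-1])
E
```

```text
[[-0.014, -0.0087, -0.0025], [-0.0135, -0.0098, -0.0025], [-0.0129, -0.0108, -0.0026], [-0.0121, -0.0118, -0.0027], [-0.0113, -0.0127, -0.0028], [-0.0105, -0.0136, -0.0029], [-0.0095, -0.0144, -0.0029], [-0.0085, -0.0152, -0.003], [-0.0074, -0.0159, -0.0031], [-0.0063, -0.0164, -0.0031], [-0.0051, -0.0169, -0.0032], [-0.0039, -0.0173, -0.0032], [-0.0026, -0.0177, -0.0033], [-0.0014, -0.0179, -0.0033]] 3.759285714285706
[ 0.44583344 -0.00189012  0.26092374] [ 1.50087105e-04  4.10861067e-05 -4.36005444e-05]
```

play_rows(plan=[[[0, 0, 3.76, -0.014, -0.0087, -0.0025, 0], [0, 0, 3.76, -0.0135, -0.0098, -0.0025, 0], [0, 0, 3.76, -0.0129, -0.0108, -0.0026, 0], [0, 0, 3.76, -0.0121, -0.0118, -0.0027, 0], [0, 0, 3.76, -0.0113, -0.0127, -0.0028, 0], [0, 0, 3.76, -0.0105, -0.0136, -0.0029, 0], [0, 0, 3.76, -0.0095, -0.0144, -0.0029, 0]]], force=20)

```text
t: 10.52
tcp_pos: [0.4818, 0.115, 0.285]
orientation: [0.597, 0.382, -0.378, -0.596]
force: [0.8, -0.3, 5.8]
width: 0.0157
```

play_rows(plan=[[[0, 0, 3.76, -0.0085, -0.0152, -0.003, 0], [0, 0, 3.76, -0.0074, -0.0159, -0.0031, 0], [0, 0, 3.76, -0.0063, -0.0164, -0.0031, 0], [0, 0, 3.76, -0.0051, -0.0169, -0.0032, 0], [0, 0, 3.76, -0.0039, -0.0173, -0.0032, 0], [0, 0, 3.76, -0.0026, -0.0177, -0.0033, 0], [0, 0, 3.76, -0.0014, -0.0179, -0.0033, 0], [0, 0, 0, 0, 0, 0, 0]]])

```text
t: 11.18
tcp_pos: [0.4456, -0.0042, 0.2617]
orientation: [-0.496, -0.505, 0.505, 0.495]
force: [-2.7, 0.0, 3.0]
width: 0.0157
```

```bash
cat > chk.py <<'E'
from fit import *
o=state()
g=o['tcp_pos']-.019*R.from_quat(o['orientation']).as_matrix()[:,1]; P=np.array([.7191,.0035,.25]); d=g-P; rr=np.hypot(d[0],d[1]); print('yaw',np.degrees(np.arctan2(d[1],d[0])),'r',rr,'tilt',np.arctan2(d[2],rr-.18),'len',np.hypot(d[2],rr-.18))
E
python3 chk.py
```

```text
t 11.18 tcp [ 0.4456 -0.0042  0.2617] jaw 91.13 ydown [ 8.0e-04 -1.3e-03 -1.0e+00] F [-2.73  0.03  2.98] w 0.0157 q [-0.03  0.08  1.75 -0.    1.31 -1.62]
yaw -178.38955810189012 r 0.27364880736439745 tilt 0.31661829272116826 len 0.09854721904765493
```

play_rows(plan=[[[0, 0, 0, 0, 0, 0, 0], [0, 0, 0, 0, 0, 0, 0], [0, 0, 0, 0, 0, 0, 0]]])

```text
t: 11.43
tcp_pos: [0.4455, -0.0017, 0.2615]
orientation: [-0.495, -0.504, 0.505, 0.495]
force: [-5.4, -1.7, 6.0]
width: 0.0158
```

```bash
python3 chk.py
```

```text
t 11.43 tcp [ 0.4455 -0.0017  0.2615] jaw 91.11 ydown [-1.e-03 -3.e-04 -1.e+00] F [-5.38 -1.75  6.05] w 0.0158 q [-0.03  0.08  1.75 -0.    1.31 -1.62]
yaw -178.90673934276776 r 0.2736585901179031 tilt 0.31521443088813944 len 0.0985122986754028
```

play_rows(plan=[[[0, 0, 0, 0, 0, 0, 0.5], [0, 0, 0, 0, 0, 0, 0.5], [0, 0, 0, 0, 0, 0, 0.5], [0, 0, 0, 0, 0, 0, 0.5], [0, 0, 0, 0, 0, 0.01, 0.5], [0, 0, 0, 0, 0, 0.03, 0.5], [0, 0, 0, 0, 0, 0.035, 0.5], [0, 0, 0, 0, 0, 0.03, 0.5]]])

```text
t: 12.1
tcp_pos: [0.4461, -0.002, 0.3683]
orientation: [0.495, 0.505, -0.505, -0.495]
force: [0.8, -0.2, 0.6]
width: 0.0459
```

play_rows(plan=[[[0, 0, 0, -0.01, 0.03, 0.01, 0.9], [0, 0, 0, -0.01, 0.04, 0, 0.9], [0, 0, 0, -0.01, 0.04, 0, 0.9], [0, 0, 0, -0.01, 0.04, 0, 0.9], [0, 0, 0, -0.01, 0.04, 0, 0.9], [0, 0, 0, 0, 0.03, 0, 0.9], [0, 0, 0, 0, 0, 0, 0.9], [0, 0, 0, 0, 0, 0, 0.9]]])

```text
t: 12.77
tcp_pos: [0.3959, 0.2191, 0.3762]
orientation: [-0.494, -0.506, 0.506, 0.494]
force: [0.5, 1.0, -0.2]
width: 0.0824
```

```bash
python3 - <<'E'
from h import *
import pickle
state(); o=snap('wrist','pics/w6.png');snap('side','pics/s6.png');snap('scene','pics/n6.png')
pickle.dump(o,open('o6.pkl','wb'))
crop('pics/s6.png',180,130,140,120,5,'pics/s6c.png')
crop('pics/n6.png',240,160,140,120,5,'pics/n6c.png')
E
```

```text
t 12.77 tcp [0.3959 0.2191 0.3762] jaw 91.32 ydown [ 1.e-04 -2.e-04 -1.e+00] F [ 0.54  0.96 -0.2 ] w 0.0824 q [ 0.48  0.06  1.5  -0.    1.59 -1.11]
```

View pics/w6.png

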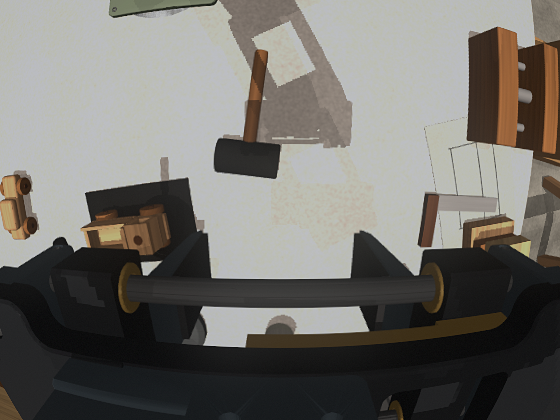

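View pics/s6c.png

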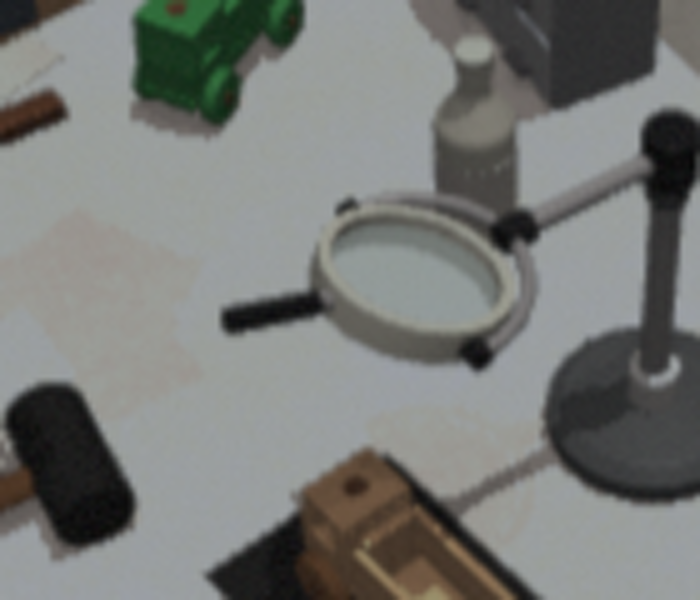

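View pics/n6c.png

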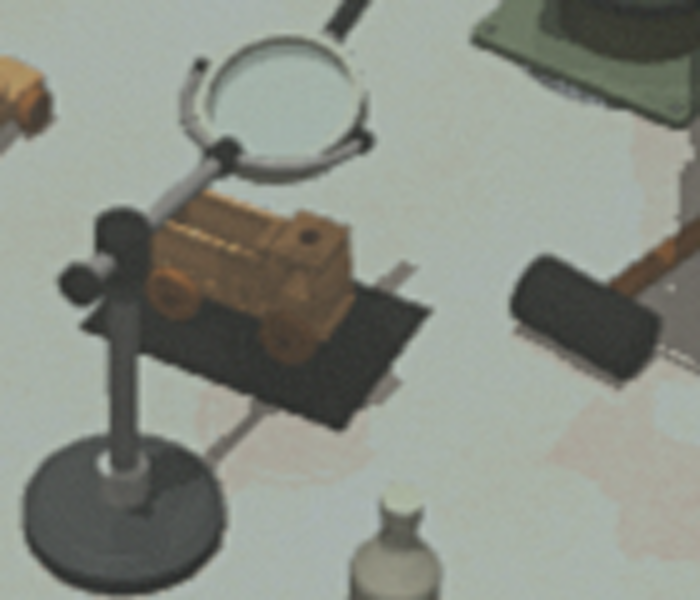

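```bash
python3 - <<'E'
from h import *
crop('pics/n6.png',260,130,90,80,8,'pics/n6d.png')
crop('pics/s6.png',215,160,90,80,8,'pics/s6d.png')
E
```

```text
(no output)
```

View pics/n6d.png

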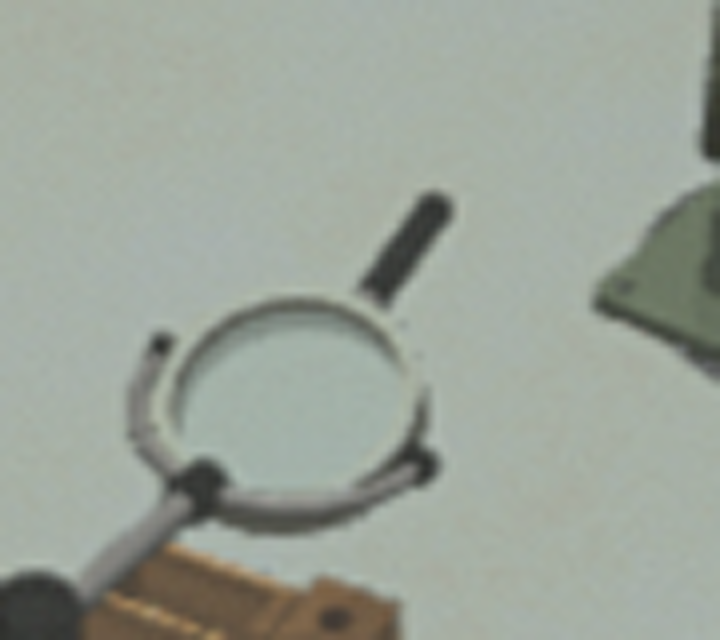

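View pics/s6d.png

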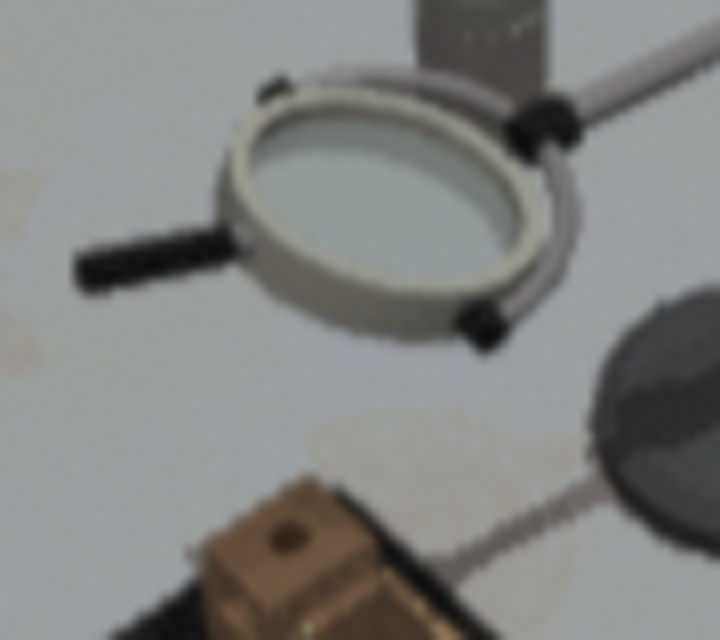

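```bash
cat > f6.py <<'E'
from fit import *
s=lambda k,x,y:('scene',k,x/8+260-.45,y/8+130-.45)
d=lambda k,x,y:('side',k,x/8+215-.45,y/8+160-.45)
obs=[('scene','hub',123/5+240-.4,250/5+160-.4),s('fork',203,490),s('pa',158,347),s('pb',424,464),s('hend',438,207),
     ('side','hub',668/5+180-.4,163/5+130-.4),d('fork',543,125),d('pb',272,92),d('pa',485,325),d('hend',91,272)]
foot=[('scene',24/5+239.6,226/5+239.6)]
sw=lambda k:{'pa':'pb','pb':'pa'}.get(k,k)
best=None
for A in (0,1):
  for B in (0,1):
    o3=[(c,sw(k) if (A if c=='scene' else B) else k,u,v) for c,k,u,v in obs]
    f=least_squares(res,[.7191,.0035,3.16,.31],args=(o3,foot),loss='soft_l1')
    if best is None or f.cost<best[0].cost: best=(f,o3)
f,o3=best; print(f.x.round(4),np.degrees(f.x[2]).round(2),f.cost); print(res(f.x,o3,foot).reshape(-1,2).round(1).tolist())
# with the post held at former fit
g=least_squares(lambda q:res([.7191,.0035,*q],o3,foot),[3.16,.31],loss='soft_l1'); print('held',g.x,np.degrees(g.x[0]))
ps,pd=s('',334,617),d('',288,537)
p1=onz('scene',ps[2],ps[3],.1);p2=onz('side',pd[2],pd[3],.1);print('plug',p1,p2,tri((ps[0],ps[2],ps[3]),(pd[0],pd[2],pd[3])))
p=(p1+p2)/2
for P in (f.x,[.7191,.0035,*g.x]):
    D=pts(P); ax=np.cross(D['h'],np.cross([0,0,1],D['e'])); ax=-ax if ax[2]>0 else ax
    for q in (p,p1,p2):
        w=q-D['L']; w=w-ax*(w@ax); hit=D['L']+ax*(.1-.25)/ax[2]; print('miss',np.linalg.norm(w)*1e3,'mm, hit-plug',((hit-q)*1e3).round(1))
E
python3 f6.py
```

```text
[0.7205 0.0071 3.1688 0.3512] 181.56 5.2776071923581185
[[0.1, -0.0], [0.0, 0.1], [0.7, 1.2], [-0.3, 0.6], [0.3, -0.6], [0.5, -2.6], [-1.0, 0.9], [1.2, 1.1], [0.4, 0.2], [-0.6, 0.1], [-0.4, 0.3]]
held [3.15598873 0.35639281] 180.82483413503823
plug [ 0.4910436  -0.00251804  0.1       ] [4.91564185e-01 2.89930329e-04 1.00000000e-01] (array([ 0.4915928 , -0.00127092,  0.10129826]), np.float64(0.0015868534928428705))
miss 5.616489791791811 mm, hit-plug [-5.7  1.8 -0. ]
miss 5.999868681017718 mm, hit-plug [-5.4  3.2 -0. ]
miss 5.581062665145274 mm, hit-plug [-5.9  0.4 -0. ]
miss 7.6193463031229545 mm, hit-plug [-8.   1.2 -0. ]
miss 7.73798991562154 mm, hit-plug [-7.8  2.6 -0. ]
miss 7.764733039504042 mm, hit-plug [-8.3 -0.2 -0. ]
```

```bash
cat > ov.py <<'E'
from fit import *
def ov(f,camn,x0,y0,w,h,s,P,out):
    im=cv2.resize(cv2.imread(f)[y0:y0+h,x0:x0+w],None,fx=s,fy=s,interpolation=cv2.INTER_CUBIC)
    for Pq,col in zip(P,[(0,0,255),(255,0,0)]):
        D=pts(Pq); y=np.cross([0,0,1],D['e']); n=np.cross(D['h'],y); n*=np.sign(n[2]); a=np.linspace(0,2*np.pi,100)[:,None]
        cs=[D['L']+rr*(np.cos(a)*D['h']+np.sin(a)*y)+k*n for rr,k in [(.057,.012),(.0495,.012),(.057,-.012)]]
        cs+=[np.array([D['L']+.064*D['h']+.008*k*n2,D['L']+.122*D['h']+.008*k*n2]) for k in (-1,1) for n2 in (n,y)]
        for c in cs:
            q=((proj(camn,c)-[x0,y0]+.5)*s-.5); cv2.polylines(im,[np.round(q*16).astype(int)],False,col,1,cv2.LINE_AA,4)
    cv2.imwrite(out,im)
if __name__=='__main__':
    P=[[.7198,.0053,3.162,.315],[.7198,.0053,3.162,.355]]
    ov('pics/n6.png','scene',260,130,90,75,8,P,'pics/ov1.png')
    ov('pics/s6.png','side',215,160,90,75,8,P,'pics/ov2.png')
E
python3 ov.py
```

```text
(no output)
```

View pics/ov1.png

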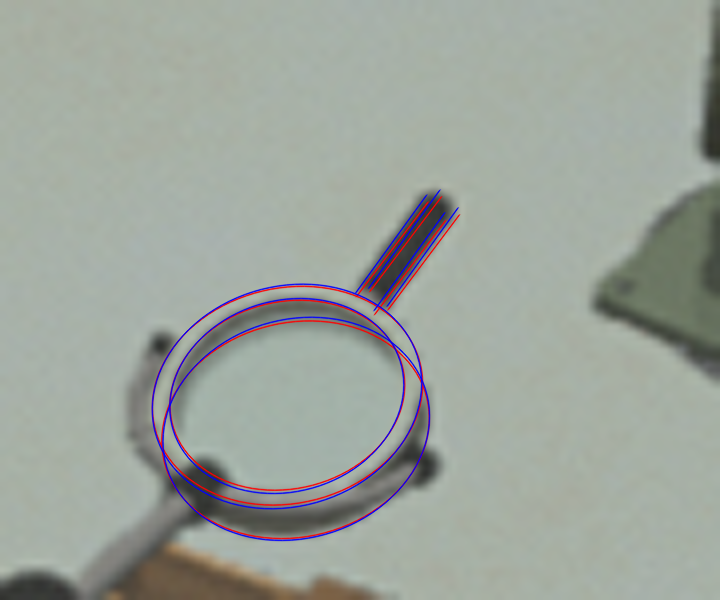

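View pics/ov2.png

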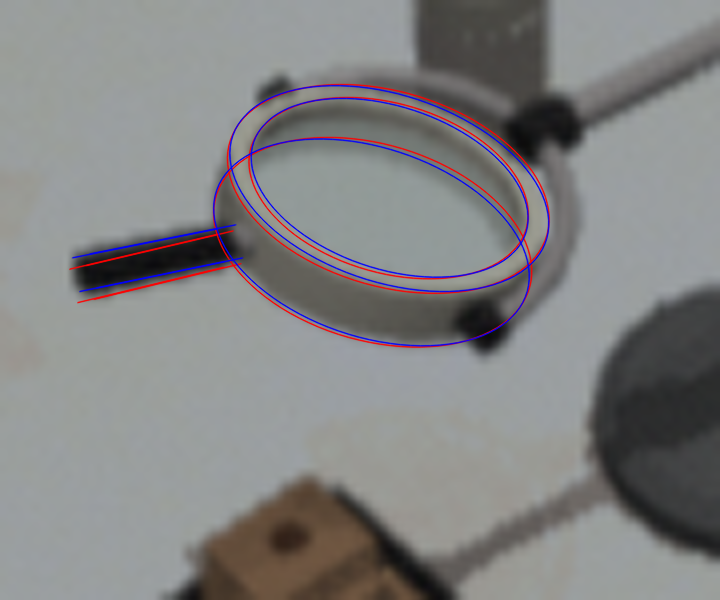

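play_rows(plan=[[[0, 0, 0, 0.0085, -0.03, 0, 0.9], [0, 0, 0, 0.0085, -0.04, 0, 0.9], [0, 0, 0, 0.0085, -0.04, 0, 0.7], [0, 0, 0, 0.0085, -0.04, 0, 0.6], [0, 0, 0, 0.0085, -0.04, 0, 0.5], [0, 0, 0, 0.0085, -0.0311, -0.01, 0.5], [0, 0, 0, 0, 0, -0.03, 0.5], [0, 0, 0, 0, 0, -0.03, 0.5]]], force=40)

```text
t: 13.58
tcp_pos: [0.4478, -0.0066, 0.3063]
orientation: [0.498, 0.504, -0.502, -0.496]
force: [-0.8, -0.5, -0.0]
width: 0.0464
```

play_rows(plan=[[[0, 0, 0, 0, 0, -0.027, 0.5], [0, 0, 0, 0, 0, -0.014, 0.5], [0, 0, 0, 0, 0, 0, 0.4], [0, 0, 0, 0, 0, 0, 0.4]]])

```text
t: 13.92
tcp_pos: [0.4468, -0.0043, 0.2651]
orientation: [-0.495, -0.504, 0.505, 0.496]
force: [0.5, -0.4, 0.3]
width: 0.0367
```

```bash
python3 chk.py
```

```text
t 13.92 tcp [ 0.4468 -0.0043  0.2651] jaw 91.02 ydown [-5.e-04 -0.e+00 -1.e+00] F [ 0.49 -0.43  0.31] w 0.0367 q [-0.04  0.08  1.74 -0.    1.32 -1.62]
yaw -178.36875722998744 r 0.272439486885442 tilt 0.3538455298577379 len 0.09854460644373826
```

play_rows(plan=[[[0, 0, 0, 0, 0.002, 0, 0.3], [0, 0, 0, 0, 0, 0, 0], [0, 0, 0, 0, 0, 0, 0], [0, 0, 0, 0, 0, 0, 0], [0, 0, 0, 0, 0, 0, 0]]])

```text
t: 14.33
tcp_pos: [0.4475, -0.0012, 0.2658]
orientation: [0.495, 0.505, -0.505, -0.494]
force: [0.1, -0.2, 2.6]
width: 0.0155
```

play_rows(plan=[[[0, 0, 0, -0.0007, 0, -0.002, 0], [0, 0, 0, -0.0006, 0, -0.002, 0], [0, 0, 0, 0, 0, -0.001, 0], [0, 0, 0, 0, 0, 0, 0], [0, 0, 0, 0, 0, 0, 0]]])

```text
t: 14.75
tcp_pos: [0.4459, -0.0012, 0.2611]
orientation: [0.496, 0.505, -0.505, -0.494]
force: [-2.6, -0.1, 5.7]
width: 0.0154
```

```bash
python3 chk.py
```

```text
t 14.75 tcp [ 0.4459 -0.0012  0.2611] jaw 91.15 ydown [ 2.e-03 -2.e-04 -1.e+00] F [-2.55 -0.08  5.74] w 0.0154 q [-0.03  0.08  1.75 -0.    1.3  -1.62]
yaw -179.00723339489673 r 0.27322908416076797 tilt 0.31258009559484257 len 0.09797671020307401
```

play_rows(plan=[[[0, 0, 0, 0, 0, 0, 0.5], [0, 0, 0, 0, 0, 0, 0.5], [0, 0, 0, 0, 0, 0, 0.5], [0, 0, 0, 0, 0, 0, 0.5], [0, 0, 0, 0, 0, 0.01, 0.5], [0, 0, 0, 0, 0, 0.03, 0.5], [0, 0, 0, 0, 0, 0.035, 0.5], [0, 0, 0, 0, 0, 0.03, 0.5]]])

```text
t: 15.42
tcp_pos: [0.4457, -0.0012, 0.3673]
orientation: [0.495, 0.505, -0.505, -0.495]
force: [0.4, -1.2, -0.0]
width: 0.0454
```

play_rows(plan=[[[0, 0, 0, -0.01, 0.03, 0.01, 0.9], [0, 0, 0, -0.01, 0.04, 0, 0.9], [0, 0, 0, -0.01, 0.04, 0, 0.9], [0, 0, 0, -0.01, 0.04, 0, 0.9], [0, 0, 0, -0.01, 0.04, 0, 0.9], [0, 0, 0, 0, 0.03, 0, 0.9], [0, 0, 0, 0, 0, 0, 0.9], [0, 0, 0, 0, 0, 0, 0.9]]])

```text
t: 16.08
tcp_pos: [0.3955, 0.2199, 0.3751]
orientation: [-0.494, -0.506, 0.506, 0.494]
force: [0.0, 0.3, 0.6]
width: 0.0822
```

```bash
python3 - <<'E'
from ov import *
state(); snap('side','pics/s7.png');snap('scene','pics/n7.png')
P=[[.7198,.0053,3.162,.31]]
ov('pics/n7.png','scene',260,130,90,75,8,P,'pics/ov3.png')
ov('pics/s7.png','side',215,160,90,75,8,P,'pics/ov4.png')
E
```

```text
t 16.08 tcp [0.3955 0.2199 0.3751] jaw 91.33 ydown [-2.e-04 -5.e-04 -1.e+00] F [0.02 0.29 0.57] w 0.0822 q [ 0.48  0.06  1.5  -0.    1.58 -1.11]
```

View pics/ov3.png

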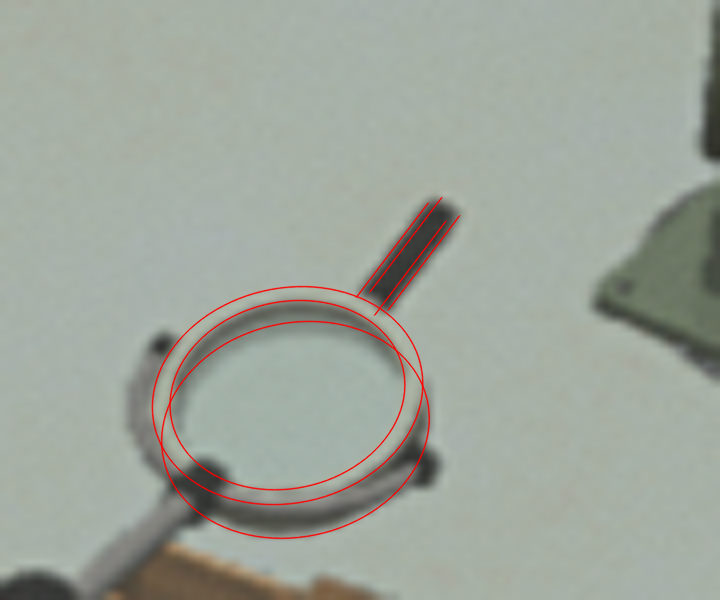

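View pics/ov4.png

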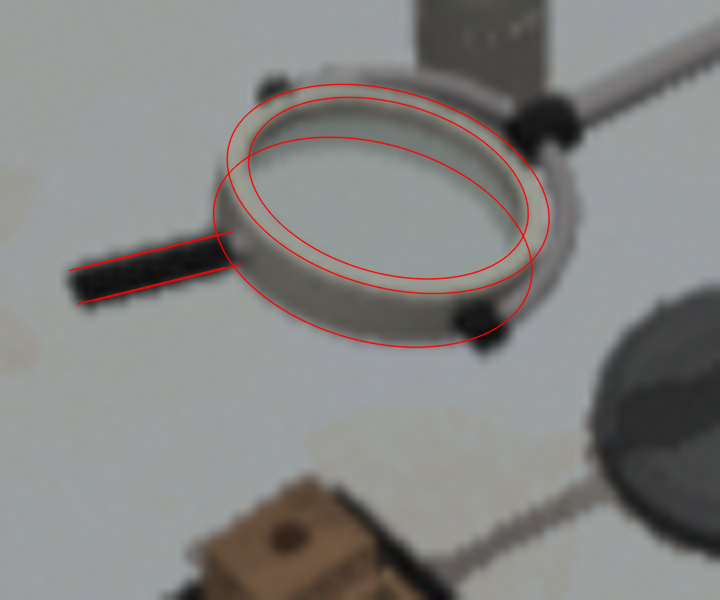

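play_rows(plan=[[[0, 0, -6.5, 0, -0.03, 0.01, 0.9], [0, 0, -6.5, 0, -0.034, 0.01, 0.9], [0, 0, -6.5, 0, -0.034, 0, 0.9], [0, 0, -6.5, 0, -0.034, 0, 0.9], [0, 0, -6.5, 0, -0.034, 0, 0.9], [0, 0, -6.5, 0, -0.034, 0, 0.9], [0, 0, -6.5, 0.01, -0.034, 0, 0.9], [0, 0, -6.5, 0.01, -0.034, 0, 0.9]]])

```text
t: 16.85
tcp_pos: [0.4147, -0.0522, 0.3958]
orientation: [0.668, 0.235, -0.233, -0.667]
force: [0.8, -0.1, 0.1]
width: 0.0821
```

play_rows(plan=[[[0, 0, -6.5, 0.01, -0.034, 0, 0.9], [0, 0, -6.5, 0.01, -0.034, 0, 0.9], [0, 0, -6.5, 0.01, -0.034, 0, 0.9], [0, 0, -6.5, 0.01, -0.034, 0, 0.9], [0, 0, -6.5, 0.01, -0.034, 0, 0.9], [0, 0, -6.5, 0.01, -0.03, 0, 0.9], [0, 0, 0, 0, -0.01, -0.03, 0.9]]])

```text
t: 17.43
tcp_pos: [0.4779, -0.266, 0.3691]
orientation: [0.71, 0.001, 0.006, -0.704]
force: [0.4, 0.2, -0.9]
width: 0.0822
```

play_rows(plan=[[[5, 0, 0, 0, 0, -0.02, 0.9], [6, 0, 0, 0, 0, -0.02, 0.9], [6, 0, 0, 0, 0, -0.02, 0.9], [6, 0, 0, 0, 0, -0.01, 0.9], [6, 0, 0, 0, 0, 0, 0.9], [6, 0, 0, 0, 0, 0, 0.9], [6, 0, 0, 0, 0, 0, 0.9], [6, 0, 0, 0, 0, 0, 0.9]]])

```text
t: 18.1
tcp_pos: [0.4747, -0.2614, 0.2957]
orientation: [-0.365, -0.001, -0.001, 0.931]
force: [-0.2, 0.1, 0.6]
width: 0.082
```

play_rows(plan=[[[3, 0, 0, 0, 0, 0, 0.9], [0, 0, 0, 0, 0, 0, 0.9], [0, 0, 0, 0, 0, 0, 0.9], [0, 0, 0, 0, 0, 0, 0.9]]])

```text
t: 18.43
tcp_pos: [0.4754, -0.2597, 0.2958]
orientation: [-0.343, -0.002, -0.0, 0.939]
force: [-0.4, -0.0, -0.1]
width: 0.082
```

```bash
python3 - <<'E'
from fit import *
import pickle
state(); o=snap('wrist','pics/w8.png'); pickle.dump(o,open('o8.pkl','wb'))
D=pts([.7198,.0053,3.162,.31])
for k in ['h92','hend','L','pa','fork']: print(k,wproj(o,D[k]).round(1))
print(wproj(o,[.491,-.001,.1]).round(1))
E
```

```text
t 18.43 tcp [ 0.4754 -0.2597  0.2958] jaw 0.04 ydown [ 0.0016  0.7646 -0.6445] F [-0.4  -0.04 -0.14] w 0.082 q [-0.84  0.54  1.3   0.58  1.96 -0.81]
h92 [261.   60.1]
hend [235.7  54.3]
L [333.9  80.5]
pa [342.3 112.2]
fork [384.3  83.4]
[290.9 164.7]
```

View pics/w8.png

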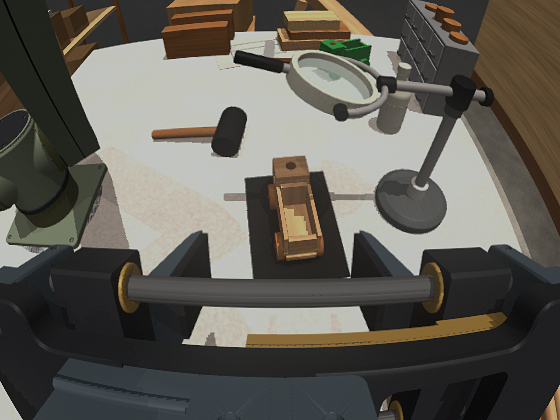

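```bash
python3 - <<'E'
from fit import *
import pickle
o=pickle.load(open('o8.pkl','rb'))
x0,y0,w,h,s=225,35,180,150,4
im=cv2.resize(cv2.imread('pics/w8.png')[y0:y0+h,x0:x0+w],None,fx=s,fy=s,interpolation=cv2.INTER_CUBIC)
for t,col in [(.31,(0,0,255)),(.35,(255,0,0))]:
    D=pts([.7198,.0053,3.162,t]); y=np.cross([0,0,1],D['e']); n=np.cross(D['h'],y); n*=np.sign(n[2]); a=np.linspace(0,2*np.pi,100)[:,None]
    cs=[D['L']+rr*(np.cos(a)*D['h']+np.sin(a)*y)+k*n for rr,k in [(.057,.012),(.0495,.012),(.057,-.012)]]
    cs+=[np.array([D['L']+.064*D['h']+.008*k*n,D['L']+.122*D['h']+.008*k*n]) for k in (-1,1)]
    L=D['L'];cs.append(np.linspace(L,L-n*.15/n[2],20))
    for c in cs:
        q=((wproj(o,c)-[x0,y0]+.5)*s-.5); cv2.polylines(im,[np.round(q*16).astype(int)],False,col,1,cv2.LINE_AA,4)
cv2.imwrite('pics/ov5.png',im)
E
```

```text
(no output)
```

View pics/ov5.png

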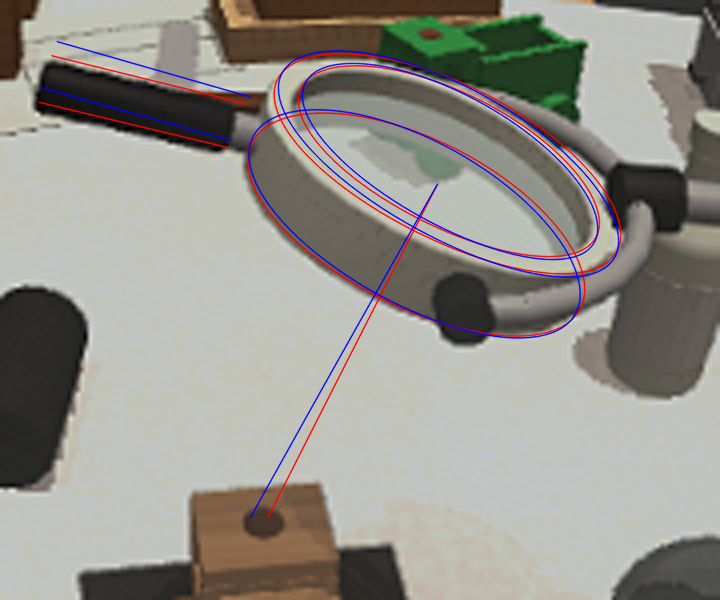

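```bash
python3 - <<'E'
from fit import *
import pickle
o=pickle.load(open('o8.pkl','rb'))
s=lambda k,x,y:('scene',k,x/8+260-.45,y/8+130-.45)
d=lambda k,x,y:('side',k,x/8+215-.45,y/8+160-.45)
w=lambda k,x,y:('wrist',k,x/4+225-.4,y/4+35-.4)
obs=[('scene','hub',123/5+239.6,250/5+159.6),s('fork',203,490),s('pb',160,347),s('pa',424,464),s('hend',440,213),
 ('side','hub',668/5+179.6,163/5+129.6),d('fork',543,125),d('pa',272,90),d('pb',485,325),d('hend',88,288),
 w('fork',648,195),w('pb',463,308),w('hend',45,87)]
pj=lambda c,p: wproj(o,p) if c=='wrist' else proj(c,p)
def rs(P,obs):
    D=pts(P); return np.concatenate([pj(c,D[k])-[u,v] for c,k,u,v in obs])
for sw in (0,1):
    ob=[(c,{'pa':'pb','pb':'pa'}.get(k,k) if sw else k,u,v) for c,k,u,v in obs]
    f=least_squares(rs,[.72,.005,3.16,.31],args=(ob,),loss='soft_l1'); print(f.x.round(4),np.degrees(f.x[2]),f.cost); 
    if f.cost<20:
        print(rs(f.x,ob).reshape(-1,2).round(1).tolist())
        pob=[('scene',334/8+259.55,617/8+129.55),('side',288/8+214.55,537/8+159.55),('wrist',264/4+224.6,522/4+34.6)]
        q=least_squares(lambda q:np.concatenate([pj(c,np.array([q[0],q[1],.1]))-[u,v] for c,u,v in pob]),[.49,0]).x
        D=pts(f.x); y=np.cross([0,0,1],D['e']); n=np.cross(D['h'],y); hit=D['L']-n*.15/n[2]; print('plug',q,'hit',hit,'diff mm',(hit[:2]-q)*1e3)
E
```

```text
[0.7221 0.0041 3.1583 0.2859] 180.95750998481765 264.69496799552155
[0.7203 0.0053 3.1582 0.2847] 180.95416878576862 8.234642094287118
[[-0.3, -0.3], [-0.1, 0.0], [0.6, 1.1], [-0.3, 0.7], [0.7, 0.2], [0.8, -2.2], [-0.9, 1.0], [1.3, 1.2], [0.1, 0.3], [-1.1, 0.2], [-2.0, -0.1], [2.2, 0.3], [-0.2, -0.3]]
plug [ 0.49070051 -0.00149444] hit [0.49646159 0.00153836 0.1       ] diff mm [5.76108553 3.03280072]
```

```bash
python3 - <<'E'
from h import *
crop('pics/w8.png',228,38,90,75,8,'pics/w8a.png')
crop('pics/w8.png',300,38,100,90,8,'pics/w8b.png')
E
```

```text
(no output)
```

View pics/w8a.png

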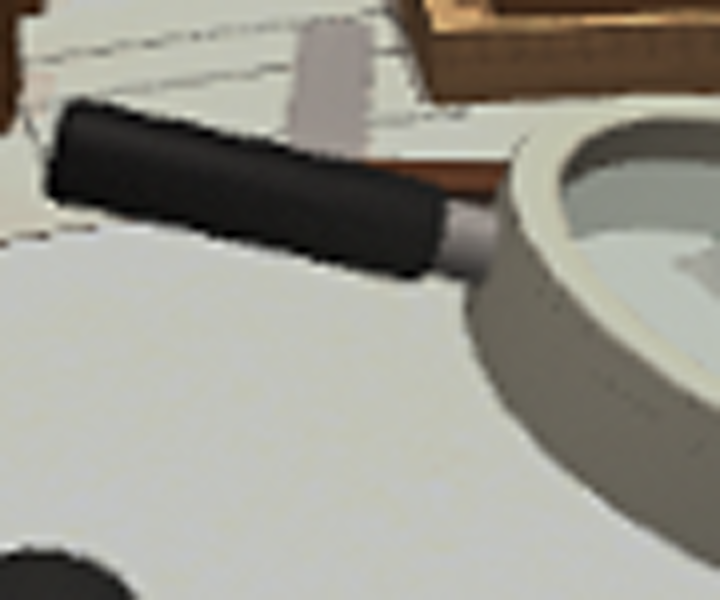

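View pics/w8b.png

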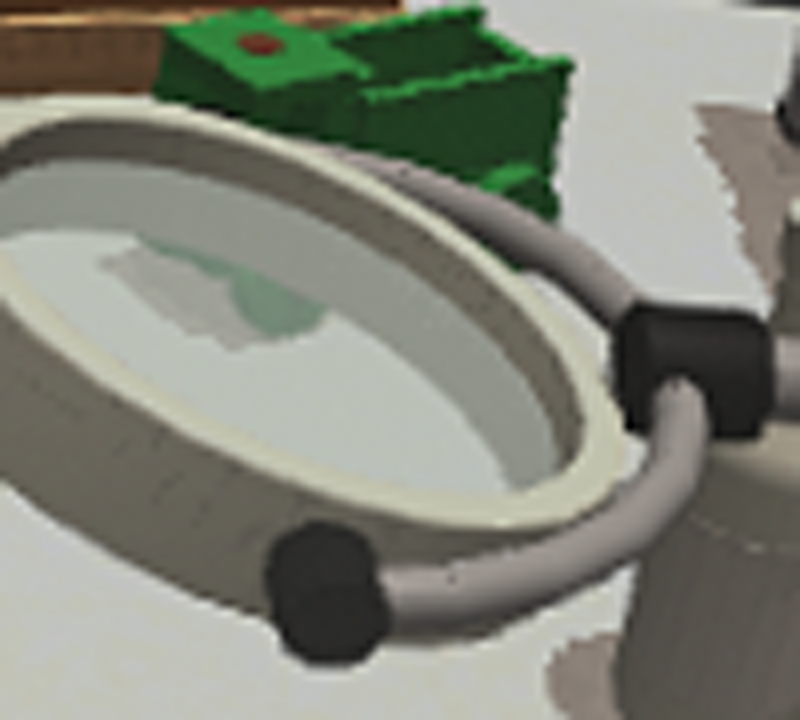

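```bash
python3 - <<'E'
from fit import *
import pickle
o=pickle.load(open('o8.pkl','rb'))
a=np.linspace(0,2*np.pi,720)[:,None]
A=lambda x,y:np.array([x/8+228-.45,y/8+38-.45])
he,hb=A(60,152),A(428,235)
plugpx=np.array([264/4+224.6,522/4+34.6])
def model(P):
    L=np.array(P[:3]);yaw,t=P[3:5]; e=np.array([np.cos(yaw),np.sin(yaw),0]);z=np.array([0,0,1.]);h=e*np.cos(t)+z*np.sin(t);y=np.cross(z,e);n=np.cross(h,y);n*=np.sign(n[2])
    C=lambda rr,k:wproj(o,L+rr*(np.cos(a)*h+np.sin(a)*y)+k*n)
    return L,h,n,C
def rs(P,s=1):
    L,h,n,C=model(P); T=C(.057,.012);I=C(.0495,.012);B=C(.057,-.012)
    out=np.r_[wproj(o,L+.122*h)-he,wproj(o,L+.064*h)-hb,
     T[:,0].min()-291.1,I[:,0].min()-297.3,I[:,0].max()-372.5,T[:,0].max()-377.7,T[:,1].min()-49.5,I[:,1].min()-52.2,T[:,1].max()-103.8,I[:,1].max()-99.5,B[:,0].min()-285.5]
    return np.r_[out,(np.array(P[:3])-L0)/.0015*s, (P[3]-3.16)/.015*s]
L0=np.array([.5399,.0020,.25])
for s in (1,.3):
    f=least_squares(rs,[*L0,3.16,.3],args=(s,),loss='soft_l1');P=f.x
    L,h,n,C=model(P); hit=L-n*(L[2]-.1)/n[2]
    print(P.round(4),f.cost); print(rs(P,s).round(1)); q=wonz(o,*plugpx,.1); print('plug',q,'hit',hit,((hit-q)*1e3).round(1), 'hit px',wproj(o,hit),'plug px',plugpx)
J=f.jac; print(np.sqrt(np.diag(np.linalg.inv(J.T@J))))
E
```

```text
[5.3820e-01 2.0000e-03 2.4830e-01 3.1587e+00 2.9910e-01] 2.665525619348541
[-0.8 -0.3  1.4  0.6  0.2  0.   0.3  0.5 -0.4 -0.1 -0.1 -0.1 -0.5 -1.2
  0.  -1.1 -0.1]
plug [ 0.49047114 -0.00174074  0.1       ] hit [0.4924464 0.0012598 0.1      ] [2. 3. 0.] hit px [291.85263265 163.68485462] plug px [290.6 165.1]
[0.5382 0.0036 0.2472 3.1445 0.2939] 1.461299844873207
[-0.5 -0.3  1.3  0.6  0.1 -0.1  0.   0.2 -0.2  0.  -0.1 -0.  -0.5 -0.3
  0.3 -0.6 -0.3]
plug [ 0.49047114 -0.00174074  0.1       ] hit [0.49368238 0.00343794 0.1       ] [3.2 5.2 0. ] hit px [292.62658662 162.66462756] plug px [290.6 165.1]
[0.00063379 0.00250686 0.00155726 0.04201015 0.02257991]
```

play_rows(plan=[[[-5, 0, 0, 0, 0, 0.01, 0.9], [-6.5, 0, 0, 0, 0, 0.01, 0.9], [-6.5, 0, 0, 0, 0, 0.01, 0.9], [-6.5, 0, 0, 0, 0, 0.01, 0.9], [-6.5, 0, 0, 0, 0, 0.01, 0.9], [-6.5, 0, 0, 0, 0, 0.01, 0.9], [-6.5, 0, 0, 0, 0, 0.01, 0.9], [-5.9, 0, 0, 0, 0, 0.01, 0.9]]])

```text
t: 19.15
tcp_pos: [0.4755, -0.2584, 0.3786]
orientation: [0.709, 0.003, 0.001, -0.705]
force: [-0.0, 0.9, -0.7]
width: 0.0823
```

play_rows(plan=[[[0, 0, 6.5, -0.002, 0.015, 0, 0.9], [0, 0, 6.5, -0.002, 0.0175, 0, 0.9], [0, 0, 6.5, -0.002, 0.0175, 0, 0.9], [0, 0, 6.5, -0.002, 0.0175, 0, 0.9], [0, 0, 6.5, -0.002, 0.0175, 0, 0.9], [0, 0, 6.5, -0.002, 0.0175, 0, 0.9], [0, 0, 6.5, -0.002, 0.0175, 0, 0.9], [0, 0, 6.5, -0.002, 0.0175, 0, 0.9]]])

```text
t: 19.82
tcp_pos: [0.459, -0.1202, 0.3766]
orientation: [0.634, 0.314, -0.312, -0.634]
force: [1.2, -0.1, -0.3]
width: 0.082
```

play_rows(plan=[[[0, 0, 6.5, -0.002, 0.02, 0, 0.8], [0, 0, 6.5, -0.002, 0.02, 0, 0.7], [0, 0, 6.5, -0.002, 0.02, 0, 0.6], [0, 0, 6.5, -0.002, 0.02, 0, 0.5], [0, 0, 6.5, -0.0015, 0.02, 0, 0.5], [0, 0, 6.5, -0.0015, 0.02, 0, 0.5], [0, 0, 0, 0, 0, 0, 0.5], [0, 0, 0, 0, 0, 0, 0.5]]])

```text
t: 20.48
tcp_pos: [0.4481, -0.0009, 0.3763]
orientation: [0.495, 0.505, -0.505, -0.494]
force: [-0.2, -0.6, -1.0]
width: 0.0457
```

```bash
python3 chk.py
```

```text
t 20.48 tcp [ 0.4481 -0.0009  0.3763] jaw 91.21 ydown [ 1.3e-03 -6.0e-04 -1.0e+00] F [-0.23 -0.63 -0.98] w 0.0457 q [-0.03  0.05  1.51 -0.    1.58 -1.62]
yaw -179.07331123140605 r 0.27104075801338107 tilt 1.0111130399594936 len 0.17147805575210665
```

Target (0.446, −0.0012, 0.2605), then close.

play_rows(plan=[[[0, 0, 0, -0.001, 0, -0.03, 0.5], [0, 0, 0, -0.001, 0, -0.035, 0.5], [0, 0, 0, 0, 0, -0.03, 0.4], [0, 0, 0, 0, 0, -0.015, 0.3], [0, 0, 0, 0, 0, -0.0058, 0.3], [0, 0, 0, 0, 0, 0, 0.3], [0, 0, 0, 0, 0, 0, 0.3], [0, 0, 0, 0, 0, 0, 0.3]]])

```text
t: 21.15
tcp_pos: [0.4478, -0.002, 0.2608]
orientation: [0.496, 0.505, -0.504, -0.495]
force: [0.6, 0.0, 0.5]
width: 0.0268
```

play_rows(plan=[[[0, 0, 0, 0, 0, 0, 0], [0, 0, 0, 0, 0, 0, 0], [0, 0, 0, 0, 0, 0, 0], [0, 0, 0, 0, 0, 0, 0], [0, 0, 0, 0, 0, 0, 0], [0, 0, 0, 0, 0, 0, 0]]])

```text
t: 21.65
tcp_pos: [0.4472, -0.0017, 0.2597]
orientation: [-0.495, -0.505, 0.505, 0.495]
force: [-0.2, -0.3, 3.0]
width: 0.0149
```

```bash
python3 chk.py
```

```text
t 21.65 tcp [ 0.4472 -0.0017  0.2597] jaw 91.14 ydown [-2.e-04 -0.e+00 -1.e+00] F [-0.24 -0.29  3.01] w 0.0149 q [-0.03  0.09  1.75 -0.    1.3  -1.62]
yaw -178.9003257081533 r 0.27196520225622095 tilt 0.3022782429159103 len 0.096332862613327
```

play_rows(plan=[[[0, 0, 0.2, 0, -0.001, 0.001, 0], [0, 0, 0.2, 0.0004, -0.001, 0.001, 0], [0, 0, 0, 0, 0, 0, 0], [0, 0, 0, 0, 0, 0, 0], [0, 0, 0, 0, 0, 0, 0]]])

```text
t: 22.07
tcp_pos: [0.4475, -0.0036, 0.2608]
orientation: [-0.493, -0.506, 0.507, 0.494]
force: [4.3, 0.4, -3.9]
width: 0.0152
```

```bash
python3 chk.py
```

```text
t 22.07 tcp [ 0.4475 -0.0036  0.2608] jaw 91.54 ydown [-1.5e-03  3.0e-04 -1.0e+00] F [ 4.27  0.42 -3.93] w 0.0152 q [-0.03  0.09  1.75  0.    1.31 -1.63]
yaw -178.4956915779205 r 0.2717092155979495 tilt 0.31414541650527616 len 0.09642834192010324
```

play_rows(plan=[[[0, 0, 0, 0, 0, 0, 0.5], [0, 0, 0, 0, 0, 0, 0.5], [0, 0, 0, 0, 0, 0, 0.5], [0, 0, 0, 0, 0, 0, 0.5], [0, 0, 0, 0, 0, 0.01, 0.5], [0, 0, 0, 0, 0, 0.03, 0.5], [0, 0, 0, 0, 0, 0.035, 0.5], [0, 0, 0, 0, 0, 0.035, 0.5]]])

```text
t: 22.73
tcp_pos: [0.4465, -0.0038, 0.373]
orientation: [-0.493, -0.506, 0.507, 0.494]
force: [1.3, -0.7, 0.0]
width: 0.0454
```

play_rows(plan=[[[0, 0, -6.5, 0.002, -0.015, 0.005, 0.9], [0, 0, -6.5, 0.002, -0.0175, 0, 0.9], [0, 0, -6.5, 0.002, -0.0175, 0, 0.9], [0, 0, -6.5, 0.002, -0.0175, 0, 0.9], [0, 0, -6.5, 0.002, -0.0175, 0, 0.9], [0, 0, -6.5, 0.002, -0.02, 0, 0.9], [0, 0, -6.5, 0.002, -0.02, 0, 0.9], [0, 0, -6.5, 0.002, -0.02, 0, 0.9]]])

```text
t: 23.4
tcp_pos: [0.4629, -0.1496, 0.3771]
orientation: [-0.666, -0.237, 0.237, 0.666]
force: [0.5, 0.1, -0.3]
width: 0.0821
```

play_rows(plan=[[[0, 0, -6.5, 0.002, -0.02, 0, 0.9], [0, 0, -6.5, 0.002, -0.02, 0, 0.9], [0, 0, -6.5, 0.002, -0.02, 0, 0.9], [0, 0, -6.5, 0.002, -0.02, 0, 0.9], [0, 0, -6.5, 0.002, -0.02, 0, 0.9], [0, 0, -6.5, 0.002, -0.02, 0, 0.9], [0, 0, 0, 0, 0, -0.01, 0.9]]])

```text
t: 23.98
tcp_pos: [0.4759, -0.2722, 0.3678]
orientation: [0.708, 0.002, -0.0, -0.706]
force: [-0.2, 0.2, -0.6]
width: 0.0823
```

play_rows(plan=[[[5, 0, 0, 0, 0, -0.01, 0.9], [6, 0, 0, 0, 0, -0.01, 0.9], [6, 0, 0, 0, 0, -0.01, 0.9], [6, 0, 0, 0, 0, -0.01, 0.9], [6, 0, 0, 0, 0, -0.01, 0.9], [6, 0, 0, 0, 0, -0.01, 0.9], [6, 0, 0, 0, 0, -0.01, 0.9], [6, 0, 0, 0, 0, 0, 0.9]]])

```text
t: 24.65
tcp_pos: [0.4747, -0.2683, 0.2952]
orientation: [-0.363, -0.004, 0.002, 0.932]
force: [-0.3, 0.6, 0.6]
width: 0.0823
```

play_rows(plan=[[[3, 0, 0, 0, 0, 0, 0.9], [0, 0, 0, 0, 0, 0, 0.9], [0, 0, 0, 0, 0, 0, 0.9], [0, 0, 0, 0, 0, 0, 0.9]]])

```text
t: 24.98
tcp_pos: [0.4753, -0.2681, 0.2971]
orientation: [-0.342, -0.006, 0.002, 0.94]
force: [-0.9, -0.2, 0.6]
width: 0.082
```

```bash
python3 - <<'E'
from h import *
import pickle
state(); o=snap('wrist','pics/w9.png'); pickle.dump(o,open('o9.pkl','wb')); snap('scene','pics/n9.png'); snap('side','pics/s9.png')
crop('pics/w9.png',220,30,180,150,4,'pics/w9c.png')
crop('pics/n9.png',260,130,90,80,8,'pics/n9d.png')
E
```

```text
t 24.98 tcp [ 0.4753 -0.2681  0.2971] jaw 0.43 ydown [ 1.000e-04  7.658e-01 -6.431e-01] F [-0.91 -0.22  0.64] w 0.082 q [-0.85  0.55  1.27  0.58  1.97 -0.82]
```

View pics/w9c.png

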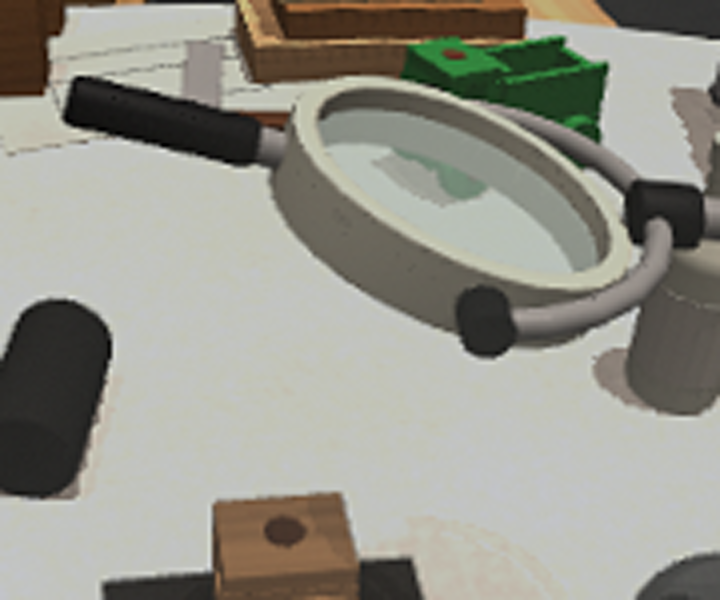

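View pics/n9d.png

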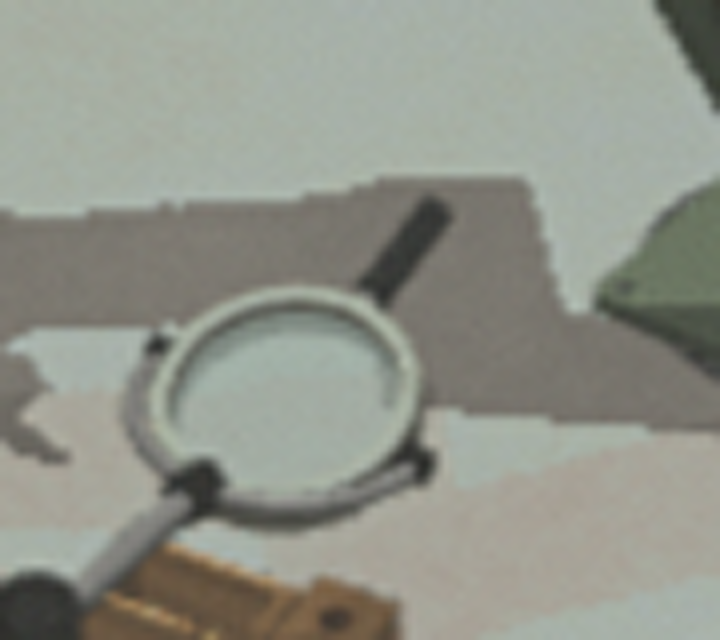

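View pics/s9.png

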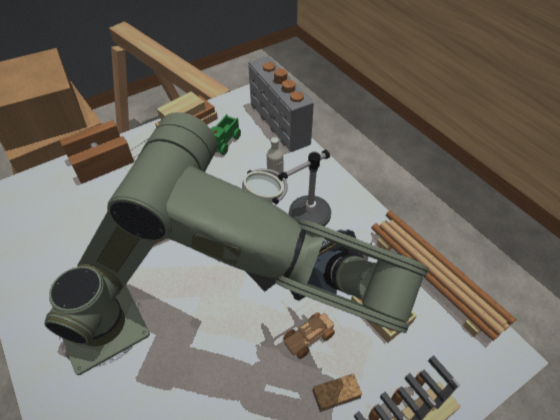

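```bash
python3 - <<'E'
from fit import *
import pickle
o=pickle.load(open('o9.pkl','rb'))
a=np.linspace(0,2*np.pi,720)[:,None]
X=lambda x:x/4+220-.4
Y=lambda y:y/4+30-.4
def model(P):
    L=np.array(P[:3]);yaw,t=P[3:5]; e=np.array([np.cos(yaw),np.sin(yaw),0]);z=np.array([0,0,1.]);h=e*np.cos(t)+z*np.sin(t);y=np.cross(z,e);n=np.cross(h,y);n*=np.sign(n[2])
    return L,h,n,y,e,lambda rr,k:L+rr*(np.cos(a)*h+np.sin(a)*y)+k*n
def rs(P,full=True):
    L,h,n,y,e,C=model(P); T=wproj(o,C(.057,.012));I=wproj(o,C(.0495,.012));B=wproj(o,C(.057,-.012))
    w=np.r_[wproj(o,L+.122*h)-[X(70),Y(100)],wproj(o,L+.064*h)-[X(253),Y(140)],T[:,0].min()-X(289),I[:,0].min()-X(317),I[:,0].max()-X(609),T[:,0].max()-X(632),T[:,1].min()-Y(75),I[:,1].min()-Y(87),T[:,1].max()-Y(291),I[:,1].max()-Y(272),B[:,0].min()-X(271)]
    S=lambda p,x,yy:proj('scene',p)-[x/8+259.55,yy/8+129.55]
    Ts=proj('scene',C(.057,.012))
    s=np.r_[S(L+.122*h,438,208),S(L-.065*e,203,488),S(L-.065*y,157,345) if y[1]>0 else S(L+.065*y,157,345),S(L+.065*y,424,462) if y[1]>0 else S(L-.065*y,424,462),Ts[:,0].min()-(150/8+259.55),Ts[:,0].max()-(424/8+259.55),Ts[:,1].min()-(285/8+129.55)]
    return np.r_[w,s,(L-[.54,.0015,.25])/.002,(P[3]-3.16)/.02] if full else (w,s)
f=least_squares(rs,[.54,.0015,.25,3.165,.31],loss='soft_l1');P=f.x
print(P.round(4),f.cost,[q.round(1).tolist() for q in rs(P,False)])
L,h,n,y,e,C=model(P);hit=L-n*(L[2]-.1)/n[2]
q1=wonz(o,X(285),Y(531),.1);q2=onz('scene',334/8+259.55,617/8+129.55,.1)
print('hit',hit,'plug',q1,q2,'px hit',wproj(o,hit),X(285),Y(531),'scene px',proj('scene',hit),334/8+259.55,617/8+129.55)
E
```

```text
[5.3800e-01 2.0000e-04 2.4890e-01 3.1672e+00 3.0480e-01] 4.531375266011236 [[-0.7, -0.5, 0.9, 1.1, 0.7, -0.3, 0.7, 0.2, -0.3, -0.3, -0.4, 0.1, -1.2], [0.5, 0.0, -0.0, -0.0, 0.8, 1.1, -0.4, 0.5, 0.2, -0.3, 0.0]]
hit [ 0.49113219 -0.00104355  0.1       ] plug [ 0.49034565 -0.00201807  0.1       ] [ 0.4910436  -0.00251804  0.1       ] px hit [291.35037033 161.90477261] 290.85 162.35 scene px [301.62321784 206.84990115] 301.3 206.675
```

```bash
python3 - <<'E'
from workcell import r
print(r.hand_in())
E
```

```text
the job is handed in; nothing more can be done
None
```

I stood the truck on its wheels in the middle of the mat, then aimed the magnifier at the plug and handed the job in at about 25 s of the 72 s allowed.

- **Truck:** I gripped it by its tray sides, set it down at light contact (about 1–2 N), and let go. It lies along the mat's long side with the cab towards +y. Its middle is within about 2 mm of the mat centre and it is aligned to within about 1°.
- **Magnifier:** I moved it by the handle only, so the fingers never went near the glass. It took one main move and two small corrections. The last correction was re-measured with the wrist and scene cameras; by then the arm blocked the side view.
- **Aim:** In the final fit the lens centre line meets the cab roof about 1–2 mm from the plug centre. The plug's radius is 8 mm.
- **Disagreement between checks:** After the first move, the gripper position gave a tilt of 0.315 rad, but the cameras showed about 0.355, so I corrected it. Before the last correction, the different camera fits put the aim 3–7 mm off. I would allow about 3 mm of uncertainty on the final figure.
- **Other objects:** In the last pictures the robot touches nothing. The other things on the bench look unmoved by eye; I did not measure them.

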